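Roll the little cask bung-up and hold the stem probe in it

ROBOT

A 6-joint arm with a two-finger parallel gripper is mounted at the origin on the work surface. World frame = base frame: x ahead of the robot, y to its left, z up, the work surface at z = 0. Lengths are in m, angles in rad, forces in N, time in s.
With the tool pointing down it reaches from about 0.35 to 0.775 m from the base axis. Payload 5.5 kg.
Tool frame: the origin (TCP) lies on the centre line of the jaws, within the pads' length; the fingertips stand 11 mm ahead of it and the grasp point (between the pads) lies 8 mm behind it (env.nose_length is the distance from the TCP to the fingertips, in m); x points along the fingers, z is the direction in which the jaws open and shut, and the axes are right-handed (so a half turn about x gives the same grasp; the last joint's range is limited). The gripper opens to 85 mm and grips with 20 to 120 N. Pads are 22 mm wide; open, the fingers measure 114 mm over their backs; the gripper's body (76 mm by 85 mm) begins 54 mm behind the grasp point. The pads swing forward as they close: fully open they stand 13 mm farther back than shut.
Start: joints at [-1.308, 0.313, 0.046, 1.304, 0, 1.431], TCP at [0.225, -0.529, 0.242] pointing down, gripper open.
Joint ranges: [-2.76, 2.76], [-0.86, 1.69], [-1.03, 1.26], [-2.2, 2.34], [-1.47, 1.5], [-3.14, 3.14]. Speed limits (rad/s): [2.57, 2.57, 3.14, 3.14, 3.14, 3.14].

INTERFACE

Orientations are given as a unit quaternion [w, x, y, z].
In Python, from workcell import env gives the robot as it stands. The module is installed in compiled form; this text tells all that it offers.
- The arm moves only by the tool step_arm, never from a script. Its argument "moves" is a list that holds one entry, the list of rows, each a list of 7 numbers: the turn, a rotation vector about the tool's x, y, z in rad, then the shift along the tool's x, y, z in m, then the opening, from 0 (shut) to 1 (fully open). In form: [[[rx, ry, rz, tx, ty, tz, grip], ...]]. A call has 1 to 12 rows; each row is the pose to reach, as a shift and turn from the pose measured when the call began, along the tool's axes at that moment; what a row does not reach only later rows make up. A row lasts 1/10 s, in which the tool goes at most 50 mm and 8.59 degrees, less where a joint would pass 70% of its speed; a pose out of reach is approached as far as the arm can. A call with a gripper value outside its range is refused whole. The fingers move at their own pace and stop on an object; "force" is the grip in N (left out, the last holds). Time passes only in rows, so rows that repeat a pose let the fingers close. It gives the time, the measured TCP pose, the force and the opening at its end, in the units of the state.
- env.get_state(): the state, without advancing time (a new reading comes with each control period).
- env.read_camera(name): name is "scene" or "top"; returns (picture, depth): 420x560x3 uint8, red, green, blue; 420x560 float32, m along the optical axis (not along the pixel's ray), 0 where there is no reading.
- env.get_calibration(name): a dict with "mtx" (3x3 intrinsics, pixels), "distortion" ([k1, k2, p1, p2, k3] as OpenCV has them; the pictures are not rectified), "camera_from_world" (4x4, takes a point from world to camera coordinates). Camera axes: x right, y down, z forward; pixel columns grow to the right and rows downward; lengths in m; the calibration is good to about 2 mm. A picture is of the moment at which its call begins. get_calibration takes no time and is no camera call.
- env.hand_in(): hands the job in, once; it reports no verdict.
Trained networks look in the newest picture that a camera, given by its name, has taken for a name from the list of things; names that differ only in an ending like _2 or _b are one class to them, and where a whole thing is asked for, a point or a joint stands for the part that bears it (a point fixed in the world has none). Each returns a list of dicts, best first, with "confidence" (0 to 1); they miss things now and then, are a little off and sometimes report something else, mostly with a low value. They report only what shows in the picture. A call takes as long as a camera call.
- env.boxes_of(camera, thing): "uv" ([column, row] in pixels, amid what is visible of it).
- env.silhouettes(camera, thing): "mask" (420x560 bool, what is visible of it) and "uv" ([column, row] in pixels, amid what is visible of it).
The state is a dict: "clock": time; "joint_pos": joint angles; "qvel": joint speeds; "tau": joint torques, N m; "tcp_pos": TCP position; "orientation": TCP orientation; "wrist_force": force on the tool from outside, world axes, zero at the start; "ft_torque": the same for the moment, N m; "finger_gap": finger opening in m.
Only numpy, scipy, OpenCV 4.12 (cv2) and the standard library are available. Lean on these libraries where they do the work, as an engineer would, in place of code of your own. Each camera call takes 0.05 s, during which the arm holds its last target.

TASK

Take the inside temperature of the little aluminium cask: first roll it along the cart top on its two blue bands, without lifting it, until its bung mouth points straight up, and leave it resting there. Then take the red-handled stem probe out of its stand and lower the stem upright through the middle of the bung mouth, never touching the cask with the probe, until the tip hangs about level with the cask's axis (roughly 50 mm below the mouth); finish while still holding the probe there, centred and still. Leave the kettle, gourd, cups and tub where they are.

Things in the scene. Friction and masses are not known exactly. Their poses are not given: they have to be found in the camera images.
- cask: loose balanced aluminium cask on its side, 0.7 kg, 160 long along its own y, 88 in diameter; it rolls on two blue bands and stays where it stops. Origin mid-axis, 50 above the surface. Its own z points out through the bung mouth; at the start it leans 55 degrees from vertical to the robot's side (yaw within 30 degrees), so rolling it away from the robot brings the mouth up
- cask_band (a point): middle of the +y blue silicone band, on the cask's axis, 53 from the cask's middle (the other band is 53 to the -y side). Each band is 100 in diameter and 26 wide, covering 40 to 66 from the middle. They roll on the surface with slight resistance: 50 of travel turns the cask 1 rad
- cask_mouth (a point): centre of the bung mouth, in the outer face of a flat yellow saddle plate (46 across, 70 along y, 14 thick) 50 from the cask's axis; same axes as the cask. A black bead 31 across rings it, 1 proud. Bore round, 24 in diameter, 14 deep, straight through the plate into the hollow inside; the far inner wall lies 40 beyond the axis
- probe: loose stem probe of about 90 g, standing upright: red round handle 26 in diameter and 56 tall, with a steel stem 6 in diameter reaching 110 below it. Origin at the centre of the handle's underside, z up along the handle. It hangs in the stand, the handle's underside resting on the stand's top 118 above the surface; lift it straight up by the handle to draw the stem out
- probe_tip (a point): lower end of the probe's stem, 110 below the handle's underside
- stand: fixed probe stand: a dark base 90 by 80, a post on its own +x side, and a white top plate 68 by 60 at 110 to 118 above the surface with a 13 hole in which the probe hangs; origin on the surface right under the hole
- kettle: brushed metal kettle, 160 across and 165 tall, spout to its own +y, handle to -y; origin under its centre; bystander
- gourd: upright aluminium gourd (drinking bottle) with a green silicone band and black cap, 75 across, 206 tall; origin under its centre; bystander
- cup_a: white ceramic espresso cup, 62 across, 55 tall, with a handle; origin under its centre; bystander
- cup_b: blue ceramic espresso cup, 62 across, 55 tall, with a handle; origin under its centre; bystander
- tub: pale plastic tub with a closed white screw cap, 100 across, 86 tall; origin under its centre; bystander

How it is judged:
By the outcome, as a careful person would: the job done as asked, in the order asked, and still so for the second after the job is handed in, while the arm keeps its last pose, push and grip.
It also fails if it takes over 67 s, if anything falls off the work surface, if the arm or the gripper's body presses on something with over 40 N, if the wrist force passes 120 N, or if a joint passes its speed limit or range.

## Working session

There is one attempt and no reset: what is moved stays moved. The work goes in short steps, Python scripts to look and compute and a tool call to move; the robot and the scene stay as the last step left them, time stands still between calls to the robot, and variables do not carry over. Pictures are saved under pics/ and viewed, and the job is handed in when it is done.

Besides the shell and the picture viewer there is one more tool, called after "Request:" as name([rows], argument=value, ...), one row to a line, values as JSON. step_arm: Moves the arm, as the interface text tells. Its arguments: {"type":"object","properties":{"moves":{"type":"array","items":{"type":"array","items":{"type":"array","items":{"type":"number"}}}},"force":{"type":"number"}},"required":["moves"]}

```bash
mkdir -p pics; ls; python3 - <<'E'
from workcell import env
import cv2,json,numpy as np
print(env.get_state())
for n in("scene","top"):
    p,d=env.read_camera(n); cv2.imwrite(f"pics/{n}0.png",p[:,:,::-1]); np.save(f"pics/{n}0_d.npy",d); np.save(f"pics/{n}0.npy",p)
    c=env.get_calibration(n); print(n,{k:np.round(v,4).tolist() for k,v in c.items()})
E
```

```text
pics
{'clock': 0.0, 'joint_pos': array([-1.30756738e+00,  3.14044415e-01,  4.49512753e-02,  1.30355980e+00,
        9.47450105e-06,  1.43121206e+00]), 'qvel': array([ 0.00034939, -0.00036381, -0.0014228 , -0.0004296 , -0.00114078,
        0.00167665]), 'tau': array([ 1.92455809e-03, -4.80619597e+01,  2.98537105e+01,  1.93099579e-02,
       -2.61131754e-05,  1.08439525e-05]), 'tcp_pos': array([ 0.22527871, -0.52850274,  0.24137246]), 'orientation': array([ 0.58942695,  0.39030617,  0.5904064 , -0.38943196]), 'wrist_force': array([-0.30990617, -0.44870699, -0.70952494]), 'ft_torque': array([-0.04075251, -0.02991677, -0.0316794 ]), 'finger_gap': 0.08542020692277481}
scene {'mtx': [[490.6325, 0.0, 281.6072], [0.0, 490.6325, 204.5171], [0.0, 0.0, 1.0]], 'distortion': [-0.0064, 0.0, 0.0, 0.0, 0.0], 'camera_from_world': [[0.7681, 0.6402, 0.0142, -0.4834], [0.5249, -0.6168, -0.5865, -0.2687], [-0.3667, 0.458, -0.8098, 1.6003], [0.0, 0.0, 0.0, 1.0]]}
top {'mtx': [[482.896, 0.0, 282.6338], [0.0, 482.896, 210.6513], [0.0, 0.0, 1.0]], 'distortion': [-0.1581, 0.0, 0.0, 0.0, 0.0], 'camera_from_world': [[-0.0072, -1.0, -0.0021, -0.003], [-0.9976, 0.0073, -0.0682, 0.6033], [0.0682, 0.0017, -0.9977, 1.5014], [0.0, 0.0, 0.0, 1.0]]}
```

View pics/scene0.png

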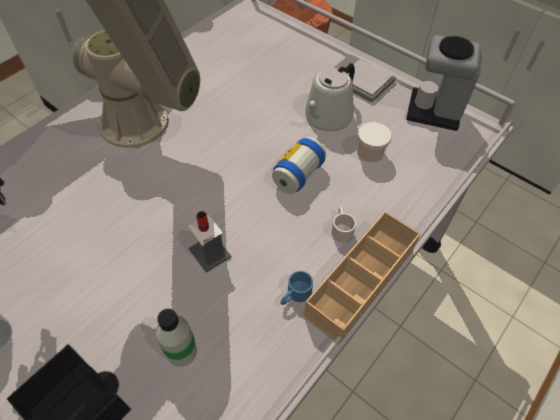

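View pics/top0.png

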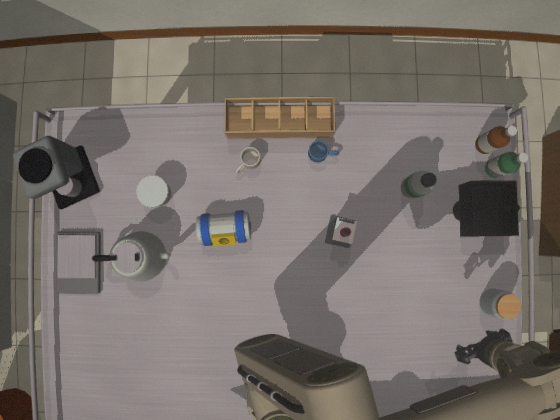

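The top view shows the cask at about (223,229) with the yellow plate on the robot side, the probe and stand at (344,231), the kettle at (138,257), the tub at (152,191) and the cups at (250,157) and (319,152). Next I'll measure positions.

```bash
cat > h.py <<'E'
import numpy as np,cv2
from workcell import env
from scipy.optimize import least_squares
def cloud(n,d):
    c=env.get_calibration(n);K=np.array(c["mtx"]);D=np.array(c["distortion"]);T=np.array(c["camera_from_world"])
    v,u=np.mgrid[0:d.shape[0],0:d.shape[1]]
    q=cv2.undistortPoints(np.stack([u,v],-1).reshape(-1,1,2).astype(float),K,D).reshape(*d.shape,2)
    pc=np.dstack([q[...,0]*d,q[...,1]*d,d])
    return (pc-T[:3,3])@T[:3,:3]
def proj(n,P):
    c=env.get_calibration(n);T=np.array(c["camera_from_world"]);P=np.atleast_2d(P)@T[:3,:3].T+T[:3,3]
    return cv2.projectPoints(P,np.zeros(3),np.zeros(3),np.array(c["mtx"]),np.array(c["distortion"]))[0].reshape(-1,2)
def hsv(p): return cv2.cvtColor(p,cv2.COLOR_RGB2HSV)
E
python3 - <<'E'
from h import *
for n in("scene","top"):
    p=np.load(f"pics/{n}0.npy");d=np.load(f"pics/{n}0_d.npy");W=cloud(n,d);H=hsv(p)
    ok=d>0
    blue=ok&(H[...,0]>105)&(H[...,0]<128)&(H[...,1]>150)&(H[...,2]>60)
    yel=ok&(H[...,0]>18)&(H[...,0]<32)&(H[...,1]>150)
    red=ok&((H[...,0]<6)|(H[...,0]>174))&(H[...,1]>150)
    box=(W[...,0]>.3)&(W[...,0]<.75)&(W[...,1]>-.3)&(W[...,1]<.35)&(W[...,2]>.01)
    for nm,m in(("blue",blue),("yel",yel),("red",red)):
        m=m&box; P=W[m]; print(n,nm,m.sum(), P.mean(0).round(4),P.min(0).round(3),P.max(0).round(3))
    P=W[blue&box&(W[...,1]>.02)]
    # cylinder fit: axis horizontal at z=.05+dz radius .05
    def f(x):
        a=np.array([-np.sin(x[2]),np.cos(x[2])]);nrm=np.array([np.cos(x[2]),np.sin(x[2])])
        r=np.hypot((P[:,:2]-x[:2])@nrm,P[:,2]-x[3]); return r-.05
    s=least_squares(lambda x:np.r_[f(x),],[*P[:,:2].mean(0),0,.05],loss="soft_l1",f_scale=.002)
    x=s.x;a=np.array([-np.sin(x[2]),np.cos(x[2])]);t=(P[:,:2]-x[:2])@a
    print("fit",x.round(4),np.abs(f(x)).mean(),"ends",np.percentile(t,[0.5,2,98,99.5]).round(4),np.histogram(t,20))
    lo,hi=np.percentile(t,[1,99]);print("centre",x[:2]+a*(lo+hi)/2,"len",hi-lo)
    Y=W[yel&box]; c=x[:2]+a*(lo+hi)/2
    nrm=np.array([np.cos(x[2]),np.sin(x[2])])
    q=np.c_[(Y[:,:2]-c)@nrm,(Y[:,:2]-c)@a,Y[:,2]-.05]; print("yel local",q.mean(0),np.degrees(np.arctan2(-q[:,0].mean(),q[:,2].mean())))
    for t in ["kettle","tub","cup_a","cup_b","gourd","stand","cask_mouth","probe","cask"]:
        r=env.boxes_of(n,t); print(n,t,[(np.round(k["uv"]).tolist(),round(k["confidence"],2), W[int(k["uv"][1]),int(k["uv"][0])].round(3).tolist()) for k in r[:2]])
E
```

```text
scene blue 424 [0.566  0.1684 0.087 ] [0.51  0.106 0.046] [0.604 0.241 0.104]
scene yel 105 [0.5216 0.168  0.0909] [0.501 0.137 0.066] [0.533 0.205 0.102]
scene red 113 [ 0.5398 -0.195   0.1531] [ 0.528 -0.202  0.124] [ 0.547 -0.182  0.176]
fit [ 0.5649 -0.0086  0.0916  0.0493] 0.0015403712829394447 ends [0.1169 0.1177 0.244  0.2458] (array([64, 58, 70, 39,  1,  0,  0,  0,  0,  0,  0,  0,  0,  0,  0,  2, 47,
       60, 58, 25]), array([0.11583605, 0.12246951, 0.12910297, 0.13573643, 0.14236988,
       0.14900334, 0.1556368 , 0.16227026, 0.16890372, 0.17553718,
       0.18217064, 0.1888041 , 0.19543756, 0.20207101, 0.20870447,
       0.21533793, 0.22197139, 0.22860485, 0.23523831, 0.24187177,
       0.24850523]))
centre [0.54835336 0.17197653] len 0.12794317544155145
yel local [-0.02696359 -0.00154329  0.04093947] 33.36973639973438
scene kettle [([332.0, 99.0], 0.97, [0.499, 0.393, 0.128]), ([200.0, 220.0], 0.63, [0.538, -0.199, 0.17])]
scene tub [([372.0, 142.0], 0.63, [0.671, 0.361, 0.084]), ([201.0, 221.0], 0.46, [0.538, -0.199, 0.17])]
scene cup_a [([344.0, 229.0], 0.89, [0.764, 0
[... 250 characters left out ...]
, [0.569, 0.148, 0.091])]
scene stand [([210.0, 247.0], 0.95, [0.568, -0.211, 0.091]), ([300.0, 289.0], 0.7, [0.787, -0.12, 0.004])]
scene cask_mouth [([298.0, 163.0], 0.74, [0.562, 0.146, 0.096]), ([372.0, 140.0], 0.26, [0.669, 0.363, 0.089])]
scene probe [([203.0, 223.0], 0.6, [0.542, -0.195, 0.16])]
scene cask [([300.0, 166.0], 0.81, [0.573, 0.147, 0.09])]
top blue 320 [0.5385 0.1781 0.0933] [0.5   0.109 0.065] [0.58  0.239 0.105]
top yel 230 [0.5138 0.1724 0.0818] [0.496 0.138 0.053] [0.532 0.206 0.103]<stdin>:10: RuntimeWarning: Mean of empty slice.
  ret = um.true_divide(
Traceback (most recent call last):
ValueError: zero-size array to reduction operation minimum which has no identity
```

```bash
python3 - <<'E'
from h import *
n="top"
p=np.load(f"pics/{n}0.npy");d=np.load(f"pics/{n}0_d.npy");W=cloud(n,d);H=hsv(p);ok=d>0
blue=ok&(H[...,0]>105)&(H[...,0]<128)&(H[...,1]>150)&(H[...,2]>60)
yel=ok&(H[...,0]>18)&(H[...,0]<32)&(H[...,1]>150)
box=(W[...,0]>.3)&(W[...,0]<.75)&(W[...,1]>.05)&(W[...,1]<.35)&(W[...,2]>.01)
P=W[blue&box]
def f(x):
    nrm=np.array([np.cos(x[2]),np.sin(x[2])]);r=np.hypot((P[:,:2]-x[:2])@nrm,P[:,2]-.05); return r-.05
x=least_squares(f,[*P[:,:2].mean(0),0],loss="soft_l1",f_scale=.002).x
a=np.array([-np.sin(x[2]),np.cos(x[2])]);t=(P[:,:2]-x[:2])@a;lo,hi=np.percentile(t,[1,99]);c=x[:2]+a*(lo+hi)/2
print(x,c,hi-lo,np.abs(f(x)).mean())
Y=W[yel&box];nrm=np.array([np.cos(x[2]),np.sin(x[2])])
q=np.c_[(Y[:,:2]-c)@nrm,(Y[:,:2]-c)@a,Y[:,2]-.05]; print(q.mean(0),q.min(0),q.max(0))
cv2.imwrite("pics/crop_t.png",cv2.resize(p[180:270,180:370,::-1],None,fx=4,fy=4,interpolation=cv2.INTER_CUBIC))
Z=W[205:260,325:362]; print("hi pts", [ (z, Z[Z[...,2]>z].mean(0).round(4), (Z[...,2]>z).sum()) for z in(.165,)])
m=(Z[...,2]>.1)&(Z[...,2]<.13);q=Z[m];print("plate",q.mean(0),q.min(0),q.max(0),cv2.minAreaRect(q[:,:2].astype(np.float32)))
for t in ["kettle","tub","cup_a","gourd","stand","cask_mouth","probe"]:
    r=env.boxes_of(n,t); print(n,t,[(np.round(k["uv"]).tolist(),round(k["confidence"],2), W[int(k["uv"][1]),int(k["uv"][0])].round(3).tolist()) for k in r[:2]])
E
```

```text
[ 0.57911718 -0.12718187  0.09373502] [0.55063094 0.17582933] 0.12593663469148753 0.0019790074631031926
[-3.70258336e-02  4.53879172e-05  3.18318075e-02] [-0.05402799 -0.03389346  0.00321212] [-0.01982753  0.03502482  0.05349083]
hi pts [(0.165, array([ 0.5321, -0.1818,  0.2158]), np.int64(66))]
plate [ 0.53890903 -0.18778455  0.11794359] [ 0.49956466 -0.22458963  0.10704267] [ 0.57671497 -0.15196811  0.12878134] ((0.5382528901100159, -0.18895599246025085), (0.06113028898835182, 0.06917586177587509), 77.01271057128906)
top kettle [([138.0, 255.0], 0.96, [0.468, 0.409, 0.168])]
top tub [([154.0, 191.0], 0.76, [0.662, 0.389, 0.086])]
top cup_a [([323.0, 150.0], 0.97, [0.803, -0.136, 0.002]), ([252.0, 161.0], 0.86, [0.767, 0.09, 0.01])]
top gourd [([421.0, 183.0], 0.7, [0.671, -0.404, 0.184])]
top stand [([342.0, 230.0], 0.72, [0.537, -0.175, 0.174]), ([416.0, 181.0], 0.62, [0.677, -0.396, 0.16])]
top cask_mouth [([221.0, 231.0], 0.63, [0.541, 0.178, 0.094])]
top probe [([344.0, 232.0], 0.63, [0.534, -0.178, 0.173])]
```

View pics/crop_t.png

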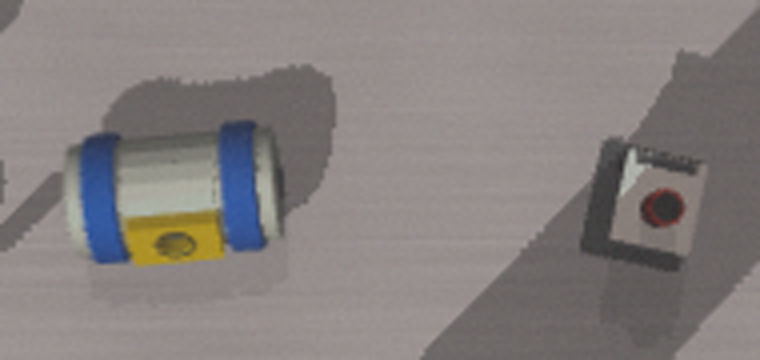

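```bash
cat >> h.py <<'E'
from scipy.spatial.transform import Rotation as R
def cur():
    s=env.get_state();q=s["orientation"];return np.array(s["tcp_pos"]),R.from_quat([q[1],q[2],q[3],q[0]]),s
def down(yawvec,tilt=0,fwd=None):
    "tool x down tilted by tilt towards fwd(2d), z along yawvec(2d)"
    z=np.r_[yawvec,0]/np.linalg.norm(yawvec)
    fw=np.zeros(3) if fwd is None else np.r_[fwd,0]
    x=np.array([0,0,-1.])*np.cos(tilt)+fw*np.sin(tilt)
    y=np.cross(z,x);return R.from_matrix(np.c_[x,y,z])
def rel(p,Rt):
    p0,R0,s=cur();Rr=R0.inv()*Rt
    print("turn",Rr.as_rotvec().round(4).tolist(),"shift",R0.inv().apply(np.array(p)-p0).round(4).tolist(),"deg",np.degrees(Rr.magnitude()).round(1),"dist",np.linalg.norm(np.array(p)-p0).round(3))
E
python3 - <<'E'
from h import *
p,r,s=cur();print(r.as_matrix().round(3),env.nose_length)
yaw=.093;n=np.array([np.cos(yaw),np.sin(yaw)]);a=np.array([-n[1],n[0]]);C=np.array([.550,.174])
for sg in(1,-1):
    Rt=down(sg*a,np.radians(25),n)
    b=C-n*(.0528+.04)
    rel([.40,-.2,.30],Rt); rel([*b,.20],Rt)
E
```

```text
[[ 0.     0.92   0.392]
 [-0.     0.392 -0.92 ]
 [-1.     0.     0.   ]] 0.011
turn [-2.7704, -0.6141, -0.0958] shift [-0.0577, 0.2896, -0.2342] deg 162.7 dist 0.377
turn [-2.7704, -0.6141, -0.0958] shift [0.0423, 0.4858, -0.5478] deg 162.7 dist 0.733
turn [0.3048, -0.0675, 0.4328] shift [-0.0577, 0.2896, -0.2342] deg 30.6 dist 0.377
turn [0.3048, -0.0675, 0.4328] shift [0.0423, 0.4858, -0.5478] deg 30.6 dist 0.733
```

Request:
step_arm([
  [[0.1,-0.02,0.14,-0.0577,0.2,-0.16,1],[0.2,-0.04,0.28,-0.0577,0.2,-0.16,1],[0.305,-0.067,0.433,-0.0577,0.25,-0.2,1],[0.305,-0.067,0.433,-0.0577,0.29,-0.234,1],[0.305,-0.067,0.433,-0.0577,0.29,-0.234,1],[0.305,-0.067,0.433,-0.0577,0.29,-0.234,1],[0.305,-0.067,0.433,-0.0577,0.29,-0.234,1],[0.305,-0.067,0.433,-0.0577,0.29,-0.234,1],[0.305,-0.067,0.433,-0.0577,0.29,-0.234,1],[0.305,-0.067,0.433,-0.0577,0.29,-0.234,1],[0.305,-0.067,0.433,-0.0577,0.29,-0.234,1],[0.305,-0.067,0.433,-0.0577,0.29,-0.234,1]],
])

```text
clock: 2.1
tcp_pos: [0.4001, -0.2012, 0.2996]
orientation: [0.613, 0.579, 0.407, -0.352]
wrist_force: [-0.5, -0.1, -0.5]
finger_gap: 0.0855
```

```bash
python3 - <<'E'
from h import *
p,r,s=cur();print(p,r.as_matrix().round(3),s["clock"])
yaw=.093;n=np.array([np.cos(yaw),np.sin(yaw)]);a=np.array([-n[1],n[0]]);C=np.array([.550,.174])
Rt=down(-a,np.radians(25),n)
rel([*(C-n*(.0528+.05)),.15],Rt)
rel([*(C-n*(.0528+.02)),.019],Rt)
E
```

```text
[ 0.40011165 -0.20116137  0.29964324] [[ 0.42   0.903  0.091]
 [ 0.039  0.082 -0.996]
 [-0.907  0.422 -0.001]] 2.1
turn [-0.0022, -0.0001, 0.0005] shift [0.17, 0.0097, -0.3596] deg 0.1 dist 0.398
turn [-0.0022, -0.0001, 0.0005] shift [0.3014, -0.0184, -0.3595] deg 0.1 dist 0.47
```

Request:
step_arm([
  [[0,0,0,0.17,0.01,-0.36,1],[0,0,0,0.17,0.01,-0.36,1],[0,0,0,0.17,0.01,-0.36,1],[0,0,0,0.17,0.01,-0.36,1],[0,0,0,0.17,0.01,-0.36,1],[0,0,0,0.17,0.01,-0.36,1],[0,0,0,0.17,0.01,-0.36,1],[0,0,0,0.17,0.01,-0.36,1],[0,0,0,0.17,0.01,-0.36,1],[0,0,0,0.17,0.01,-0.36,1]],
])

```text
clock: 3.1
tcp_pos: [0.4508, 0.1374, 0.1493]
orientation: [0.616, 0.573, 0.419, -0.342]
wrist_force: [-0.7, -0.1, 0.1]
finger_gap: 0.0856
```

```bash
python3 - <<'E'
from h import *
p,r,s=cur();print(p,s["clock"])
for nm in("scene","top"):
    im,d=env.read_camera(nm); c=(slice(90,240),slice(200,400)) if nm=="scene" else (slice(170,320),slice(120,320))
    cv2.imwrite(f"pics/{nm}1.png",cv2.resize(im[c][:,:,::-1],None,fx=3.8,fy=3.8,interpolation=cv2.INTER_CUBIC))
    if nm=="scene": W=cloud(nm,d)
    print(proj(nm,p))
yaw=.093;n=np.array([np.cos(yaw),np.sin(yaw)]);a=np.array([-n[1],n[0]]);C=np.array([.550,.174])
Rt=down(-a,np.radians(25),n)
rel([*(C-n*(.0528+.035)),.019],Rt)
E
```

```text
[0.45083696 0.13744778 0.14930248] 3.1
[[264.88197869 131.70107442]]
[[232.52502546 260.86087995]]
turn [0.0235, -0.0199, 0.0006] shift [0.1256, -0.0426, -0.0265] deg 1.8 dist 0.135
```

View pics/scene1.png

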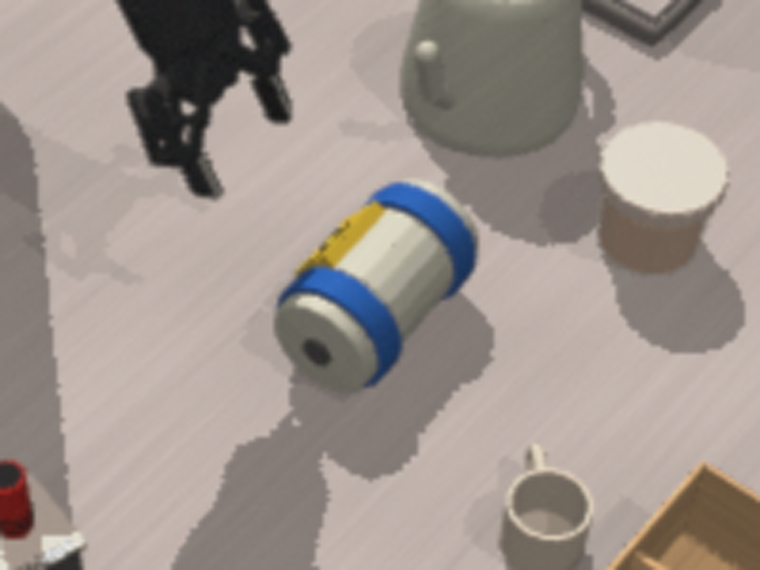

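View pics/top1.png

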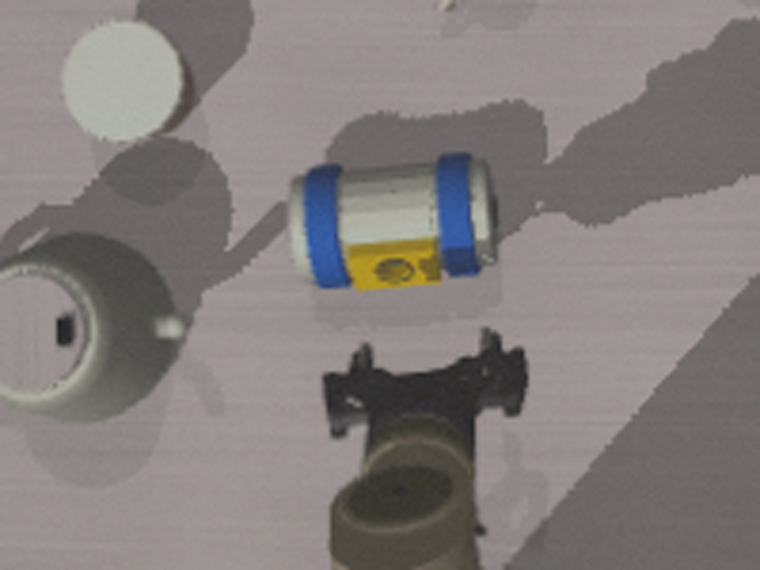

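The top view shows both open fingers at crop (360,355) and (490,340), on the robot side of the cask. In the scene view the open fingertips lie level with the TCP. Next: descend behind the bands.

```bash
python3 - <<'E'
from h import *
yaw=.093;n=np.array([np.cos(yaw),np.sin(yaw)]);a=np.array([-n[1],n[0]]);C=np.array([.550,.174])
Rt=down(-a,np.radians(25),n)
rel([*(C-n*(.0515+.04)),.08],Rt)
rel([*(C-n*(.0515+.015)),.016],Rt)
E
```

```text
turn [0.0235, -0.0199, 0.0006] shift [0.0687, -0.0202, -0.0271] deg 1.8 dist 0.077
turn [0.0235, -0.0199, 0.0006] shift [0.1373, -0.0246, -0.0258] deg 1.8 dist 0.142
```

Request:
step_arm([
  [[0.0235,-0.02,0,0.03,-0.015,-0.027,1],[0.0235,-0.02,0,0.069,-0.02,-0.027,1],[0.0235,-0.02,0,0.069,-0.02,-0.026,1],[0.0235,-0.02,0,0.1,-0.022,-0.026,1],[0.0235,-0.02,0,0.137,-0.0245,-0.026,1],[0.0235,-0.02,0,0.137,-0.0245,-0.026,1],[0.0235,-0.02,0,0.137,-0.0245,-0.026,1],[0.0235,-0.02,0,0.137,-0.0245,-0.026,1]],
])

```text
clock: 4.0
tcp_pos: [0.488, 0.1429, 0.0188]
orientation: [0.618, 0.573, 0.417, -0.34]
wrist_force: [-0.1, 0.5, 0.1]
finger_gap: 0.0853
```

```bash
python3 - <<'E'
from h import *
p,r,s=cur();print(p,s["clock"],r.as_matrix().round(3))
yaw=.093;n=np.array([np.cos(yaw),np.sin(yaw)]);a=np.array([-n[1],n[0]]);C=np.array([.550,.174])
print("along n,a",(p[:2]-C)@n,(p[:2]-C)@a)
Rt=down(-a,np.radians(25),n)
for g in(0,.01,.03,.04,.047): rel([*(C-n*(.0515-g)),.016],Rt)
E
```

```text
[0.4880413  0.14287107 0.01883433] 4.0 [[ 0.421  0.898  0.126]
 [ 0.059  0.112 -0.992]
 [-0.905  0.425 -0.005]]
along n,a -0.06458177658564652 -0.0252405573417383
turn [0.0283, -0.0191, -0.0026] shift [0.0086, 0.0113, -0.0248] deg 2.0 dist 0.029
turn [0.0283, -0.0191, -0.0026] shift [0.0129, 0.0204, -0.0244] deg 2.0 dist 0.034
turn [0.0283, -0.0191, -0.0026] shift [0.0213, 0.0385, -0.0238] deg 2.0 dist 0.05
turn [0.0283, -0.0191, -0.0026] shift [0.0256, 0.0475, -0.0234] deg 2.0 dist 0.059
turn [0.0283, -0.0191, -0.0026] shift [0.0286, 0.0539, -0.0232] deg 2.0 dist 0.065
```

```bash
python3 - <<'E'
from h import *
print(cur()[2]["joint_pos"].round(3),cur()[2]["qvel"].round(3))
E
```

```text
[ 0.123  0.157 -0.934  0.041  0.006  3.141] [ 0.008 -0.016 -0.002 -0.013 -0.001  0.001]
```

Joint 6 sits at its 3.14 limit, which blocks the sideways move. I'll back off and turn the tool half round.

Request:
step_arm([
  [[0,0,0,-0.08,-0.03,0,1],[0,0,0,-0.12,-0.04,0,1],[0,0,0,-0.12,-0.04,0,1],[-0.15,0,0,-0.12,-0.04,0,1],[-0.3,0,0,-0.12,-0.04,0,1],[-0.3,0,0,-0.12,-0.04,0,1]],
])

```text
clock: 4.6
tcp_pos: [0.4023, 0.1314, 0.1135]
orientation: [0.698, 0.475, 0.461, -0.272]
wrist_force: [0.5, 0.5, -0.1]
finger_gap: 0.0855
```

```bash
python3 - <<'E'
from h import *
p,r,s=cur();print(p,s["joint_pos"].round(3))
yaw=.093;n=np.array([np.cos(yaw),np.sin(yaw)]);a=np.array([-n[1],n[0]]);C=np.array([.550,.174])
Rt=down(a,np.radians(25),n)
rel([*(C-n*(.0515+.04)),.12],Rt)
E
```

```text
[0.40226588 0.13142592 0.11348356] [ 0.12  -0.207 -0.96   0.374  0.008  2.838]
turn [-2.8128, 0.016, -0.0252] shift [0.0203, 0.0627, -0.0085] deg 161.2 dist 0.066
```

Request:
step_arm([
  [[-0.15,0,0,0,0,0,1],[-0.3,0,0,0,0,0,1],[-0.45,0,0,0,0,0,1],[-0.6,0,0,0,0,0,1],[-0.75,0,0,0,0,0,1],[-0.9,0,0,0,0,0,1],[-1.05,0,0,0,0,0,1],[-1.2,0,0,0,0,0,1],[-1.35,0,0,0,0,0,1],[-1.5,0,0,0,0,0,1],[-1.65,0,0,0,0,0,1],[-1.8,0,0,0,0,0,1]],
])

```text
clock: 5.8
tcp_pos: [0.4024, 0.1314, 0.1148]
orientation: [0.807, -0.252, 0.499, 0.193]
wrist_force: [-0.3, 0.5, 1.1]
finger_gap: 0.0854
```

```bash
python3 - <<'E'
from h import *
p,r,s=cur();print(p,s["joint_pos"].round(3))
yaw=.093;n=np.array([np.cos(yaw),np.sin(yaw)]);a=np.array([-n[1],n[0]]);C=np.array([.550,.174])
Rt=down(a,np.radians(25),n)
rel([*(C-n*(.0515+.04)),.10],Rt)
E
```

```text
[0.40244506 0.1313949  0.11479058] [ 0.12  -0.21  -0.959  0.375  0.007  1.036]
turn [-1.0115, 0.0229, -0.0002] shift [0.0395, -0.0013, 0.0548] deg 58.0 dist 0.068
```

Request:
step_arm([
  [[-0.15,0,0,0.01,0,0.01,1],[-0.3,0.01,0,0.02,0,0.02,1],[-0.45,0.01,0,0.03,0,0.03,1],[-0.6,0.02,0,0.0395,-0.0013,0.04,1],[-0.75,0.023,0,0.0395,-0.0013,0.0548,1],[-0.9,0.023,0,0.0395,-0.0013,0.0548,1],[-1.0115,0.023,0,0.0395,-0.0013,0.0548,1],[-1.0115,0.023,0,0.0395,-0.0013,0.0548,1],[-1.0115,0.023,0,0.0395,-0.0013,0.0548,1]],
])

```text
clock: 6.7
tcp_pos: [0.4589, 0.1655, 0.1009]
orientation: [-0.58, 0.612, -0.352, -0.406]
wrist_force: [0.2, -0.3, -0.2]
finger_gap: 0.0857
```

```bash
python3 - <<'E'
from h import *
p,r,s=cur();print(p,s["joint_pos"].round(3))
yaw=.093;n=np.array([np.cos(yaw),np.sin(yaw)]);a=np.array([-n[1],n[0]]);C=np.array([.550,.174])
Rt=down(a,np.radians(25),n)
rel([*(C-n*(.0515+.02)),.016],Rt)
rel([*(C-n*(.0515+.008)),.016],Rt)
E
```

```text
[0.45892798 0.16550377 0.10089911] [ 0.211 -0.034 -0.853  0.317 -0.05   0.112]
turn [-0.0049, 0.0001, 0.001] shift [0.0854, 0.0179, -0.0001] deg 0.3 dist 0.087
turn [-0.0049, 0.0001, 0.001] shift [0.0904, 0.007, -0.0] deg 0.3 dist 0.091
```

Request:
step_arm([
  [[0,0,0,0.04,0.02,0,1],[0,0,0,0.075,0.018,0,1],[0,0,0,0.0854,0.018,0,1],[0,0,0,0.0854,0.018,0,1],[0,0,0,0.0904,0.007,0,1],[0,0,0,0.0904,0.007,0,1],[0,0,0,0.0904,0.007,0,1]],
])

```text
clock: 7.4
tcp_pos: [0.4922, 0.1688, 0.0176]
orientation: [-0.581, 0.612, -0.352, -0.405]
wrist_force: [0.5, 0.6, -0.7]
finger_gap: 0.0853
```

```bash
python3 - <<'E'
from h import *
p,r,s=cur();print(p,s["joint_pos"].round(3),s["wrist_force"])
yaw=.093;n=np.array([np.cos(yaw),np.sin(yaw)]);a=np.array([-n[1],n[0]]);C=np.array([.550,.174])
Rt=down(a,np.radians(25),n)
print((p[:2]-C)@n,(p[:2]-C)@a)
for g in(0,.04): rel([*(C-n*(.0515-g)),.016],Rt)
for nm in("scene","top"):
    im,d=env.read_camera(nm); c=(slice(90,240),slice(200,400)) if nm=="scene" else (slice(170,320),slice(120,320))
    cv2.imwrite(f"pics/{nm}2.png",cv2.resize(im[c][:,:,::-1],None,fx=3.8,fy=3.8,interpolation=cv2.INTER_CUBIC))
E
```

```text
[0.49224159 0.16877657 0.01759648] [ 0.202  0.183 -0.904  0.046 -0.046  0.104] [ 0.48862356  0.58605238 -0.69413381]
-0.05799389226365202 0.00016293110244252297
turn [-0.0058, 0.0004, 0.0039] shift [0.0042, -0.0052, -0.0001] deg 0.4 dist 0.007
turn [-0.0058, 0.0004, 0.0039] shift [0.0213, -0.0414, 0.0001] deg 0.4 dist 0.047
```

View pics/scene2.png

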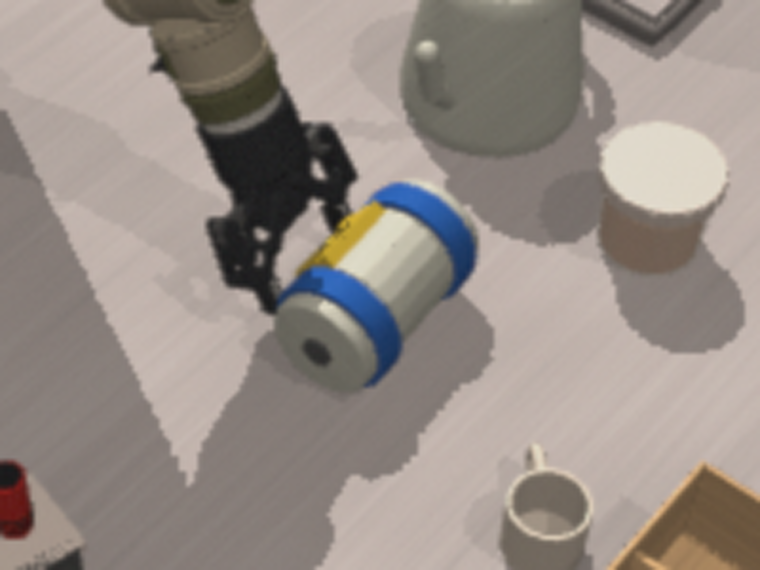

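View pics/top2.png

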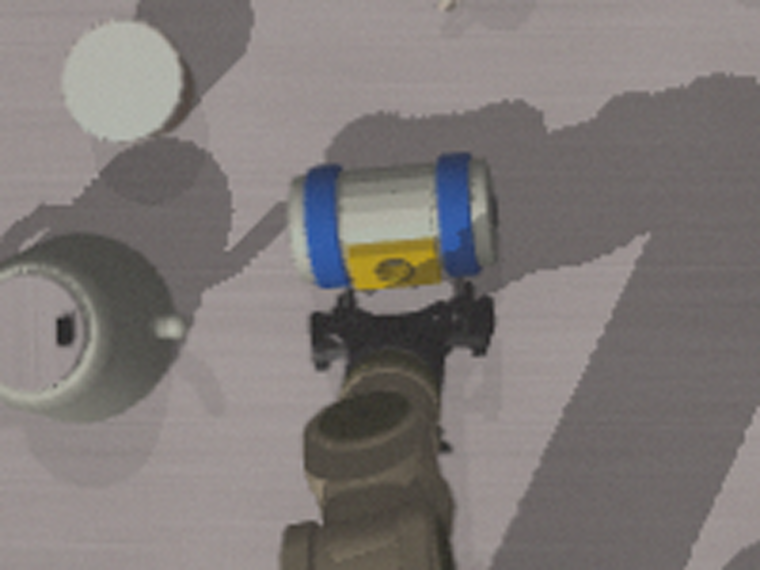

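The open fingertips sit just behind the two bands, at crop top (345,300) and (465,290). I'll shift 3 mm toward +y and push slowly for about 38 mm.

Request:
step_arm([
  [[0,0,0,0.003,-0.001,0.003,1],[0,0,0,0.0042,-0.0052,0.003,1],[0,0,0,0.0055,-0.008,0.003,1],[0,0,0,0.007,-0.011,0.003,1],[0,0,0,0.0085,-0.0145,0.003,1],[0,0,0,0.0102,-0.018,0.003,1],[0,0,0,0.012,-0.0216,0.003,1],[0,0,0,0.0136,-0.0252,0.003,1],[0,0,0,0.0153,-0.0288,0.003,1],[0,0,0,0.0168,-0.032,0.003,1],[0,0,0,0.0175,-0.0335,0.003,1],[0,0,0,0.0177,-0.034,0.003,1]],
])

```text
clock: 8.7
tcp_pos: [0.5293, 0.175, 0.0154]
orientation: [-0.58, 0.612, -0.352, -0.406]
wrist_force: [0.2, 0.6, 0.3]
finger_gap: 0.0854
```

```bash
cat >> h.py <<'E'
def cask(n,tag):
    p,d=env.read_camera(n);W=cloud(n,d);H=hsv(p);ok=d>0
    blue=ok&(H[...,0]>105)&(H[...,0]<128)&(H[...,1]>150)&(H[...,2]>60)
    yel=ok&(H[...,0]>18)&(H[...,0]<32)&(H[...,1]>150)
    box=(W[...,0]>.3)&(W[...,0]<.75)&(W[...,1]>.05)&(W[...,1]<.3)&(W[...,2]>.01)
    P=W[blue&box]
    def f(x):
        nr=np.array([np.cos(x[2]),np.sin(x[2])]);return np.hypot((P[:,:2]-x[:2])@nr,P[:,2]-.05)-.05
    x=least_squares(f,[*P[:,:2].mean(0),.09],loss="soft_l1",f_scale=.002).x
    nr=np.array([np.cos(x[2]),np.sin(x[2])]);a=np.array([-nr[1],nr[0]]);t=(P[:,:2]-x[:2])@a;lo,hi=np.percentile(t,[1,99]);c=x[:2]+a*(lo+hi)/2
    Y=W[yel&box];q=np.c_[(Y[:,:2]-c)@nr,(Y[:,:2]-c)@a,Y[:,2]-.05]
    s=slice(2,None);k=np.hypot(q[:,0],q[:,2])>.047;k&=(np.abs(q[:,1])<.04)
    q2=q[k]
    # plane fit of outer face: n.(x,z)=.05
    g=least_squares(lambda v:(-np.sin(v[0])*q2[:,0]+np.cos(v[0])*q2[:,2])-.05-v[1],[0.3,0],loss="soft_l1",f_scale=.0015).x
    print(n,"C",c.round(4),"yaw",x[2].round(3),"len",(hi-lo).round(3),"yel mean",q.mean(0).round(4),"rng x",np.percentile(q[:,0],[2,98]).round(4),"y",np.percentile(q[:,1],[2,98]).round(4),"lean deg",np.degrees(g[0]).round(1),g[1].round(4),len(q2), "circ",np.degrees(np.arctan2(-q.mean(0)[0],q.mean(0)[2])).round(1))
    cr=(slice(90,240),slice(200,400)) if n=="scene" else (slice(150,300),slice(120,320))
    cv2.imwrite(f"pics/{n}{tag}.png",cv2.resize(p[cr][:,:,::-1],None,fx=3.8,fy=3.8,interpolation=cv2.INTER_CUBIC))
    return p,d,W
E
python3 - <<'E'
from h import *
print(cur()[0],cur()[2]["wrist_force"])
cask("scene","3");cask("top","3")
E
```

```text
[0.5293034  0.17503112 0.01539913] [0.19057386 0.64540933 0.33614965]
scene C [0.5835 0.1747] yaw 0.091 len 0.127 yel mean [-0.0094  0.0022  0.0463] rng x [-0.0336  0.012 ] y [-0.0324  0.0377] lean deg 13.6 -0.0008 247 circ 11.4
top C [0.5865 0.1791] yaw 0.076 len 0.125 yel mean [-0.0116 -0.0006  0.0487] rng x [-0.0329  0.0095] y [-0.0332  0.0324] lean deg 15.3 0.0002 248 circ 13.4
```

View pics/scene3.png

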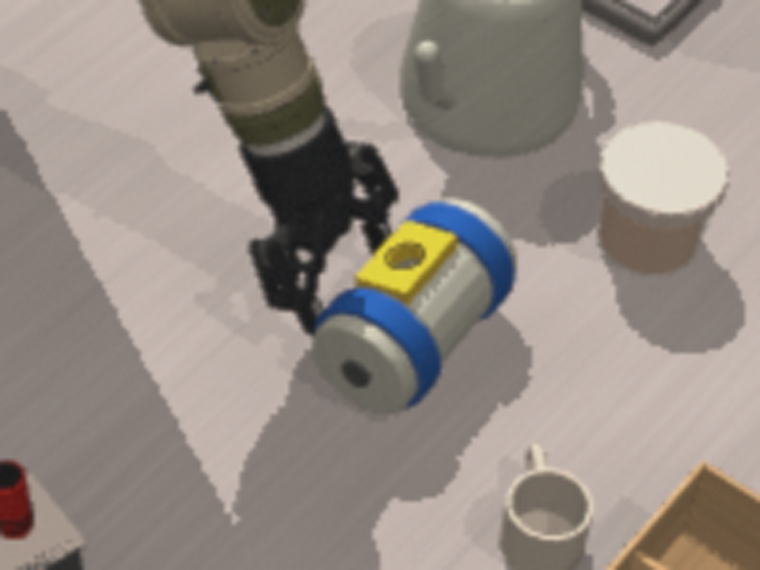

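View pics/top3.png

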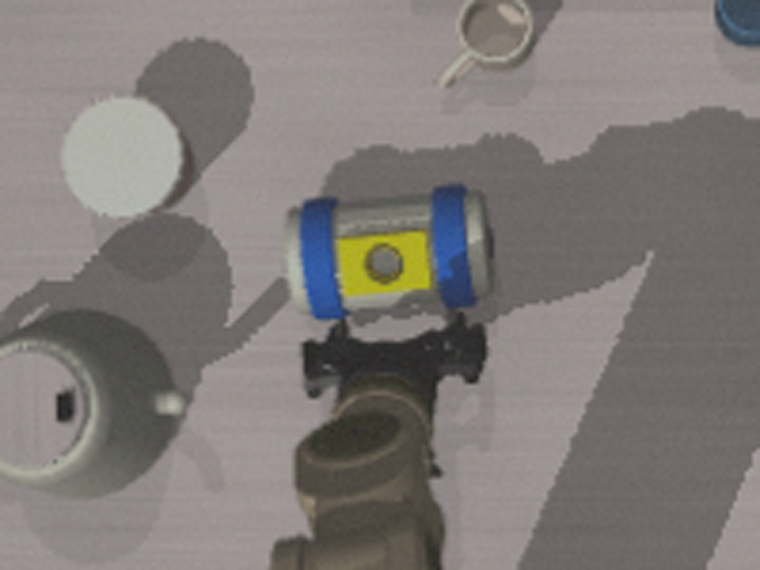

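The cask rolled cleanly: the mouth is now visible at crop top (383,263), with about 14° of lean left. I'll push another 9 mm slowly, then measure.

Request:
step_arm([
  [[0,0,0,0.0006,-0.0013,0,1],[0,0,0,0.0013,-0.0027,0,1],[0,0,0,0.002,-0.004,0,1],[0,0,0,0.0026,-0.0053,0,1],[0,0,0,0.0032,-0.0066,0,1],[0,0,0,0.0036,-0.0077,0,1],[0,0,0,0.0039,-0.0082,0,1],[0,0,0,0.0039,-0.0082,0,1]],
])

```text
clock: 9.6
tcp_pos: [0.5382, 0.1758, 0.0153]
orientation: [-0.58, 0.612, -0.352, -0.406]
wrist_force: [0.2, 0.1, -0.7]
finger_gap: 0.0857
```

```bash
python3 - <<'E'
from h import *
print(cur()[0],cur()[2]["wrist_force"])
cask("scene","4");cask("top","4");cask("top","4");cask("scene","4")
E
```

```text
[0.53815451 0.17580365 0.01527946] [ 0.23099369  0.10591412 -0.71171388]
scene C [0.5891 0.1758] yaw 0.093 len 0.128 yel mean [-0.0045  0.0011  0.0475] rng x [-0.0283  0.0175] y [-0.0334  0.0359] lean deg 7.9 -0.0009 263 circ 5.5
top C [0.5915 0.1796] yaw 0.088 len 0.126 yel mean [-0.0077 -0.0005  0.0496] rng x [-0.0293  0.0137] y [-0.0335  0.0331] lean deg 8.8 0.0006 239 circ 8.9
top C [0.5905 0.1792] yaw 0.065 len 0.125 yel mean [-0.0066 -0.0003  0.0492] rng x [-0.0279  0.0149] y [-0.0337  0.033 ] lean deg 8.4 0.0001 242 circ 7.6
scene C [0.5896 0.1747] yaw 0.092 len 0.127 yel mean [-0.0048  0.0024  0.0475] rng x [-0.0285  0.017 ] y [-0.0334  0.0378] lean deg 7.3 -0.0007 263 circ 5.8
```

Request:
step_arm([
  [[0,0,0,0.0003,-0.0007,0,1],[0,0,0,0.0007,-0.0014,0,1],[0,0,0,0.001,-0.0021,0,1],[0,0,0,0.0013,-0.0028,0,1],[0,0,0,0.0016,-0.0034,0,1],[0,0,0,0.0019,-0.004,0,1],[0,0,0,0.0021,-0.0045,0,1],[0,0,0,0.0023,-0.0049,0,1],[0,0,0,0.0025,-0.0052,0,1],[0,0,0,0.0026,-0.0055,0,1],[0,0,0,0.0026,-0.0055,0,1],[0,0,0,0.0026,-0.0055,0,1]],
])

```text
clock: 11.0
tcp_pos: [0.5441, 0.1763, 0.0152]
orientation: [-0.58, 0.612, -0.352, -0.406]
wrist_force: [-0.1, -0.7, -1.0]
finger_gap: 0.0852
```

```bash
python3 - <<'E'
from h import *
print(cur()[0],cur()[2]["wrist_force"])
cask("scene","5");cask("top","5");cask("top","5");cask("scene","5")
E
```

```text
[0.54406664 0.17632091 0.01524813] [-0.13306603 -0.65296981 -1.02251532]
scene C [0.5943 0.1761] yaw 0.092 len 0.128 yel mean [0.0014 0.0003 0.0487] rng x [-0.0218  0.0229] y [-0.0334  0.0357] lean deg 2.2 -0.0007 270 circ -1.6
top C [0.5961 0.1804] yaw 0.068 len 0.127 yel mean [-0.0013 -0.0012  0.0495] rng x [-0.0232  0.0201] y [-0.0339  0.0323] lean deg 1.5 0.0003 241 circ 1.5
top C [0.5956 0.1802] yaw 0.069 len 0.127 yel mean [-0.0007 -0.0008  0.0495] rng x [-0.0228  0.0207] y [-0.0336  0.0321] lean deg 1.0 -0.0 243 circ 0.8
scene C [0.5946 0.176 ] yaw 0.091 len 0.128 yel mean [0.001  0.0003 0.0489] rng x [-0.0223  0.0225] y [-0.0337  0.0345] lean deg 1.3 -0.0006 279 circ -1.2
```

View pics/top5.png

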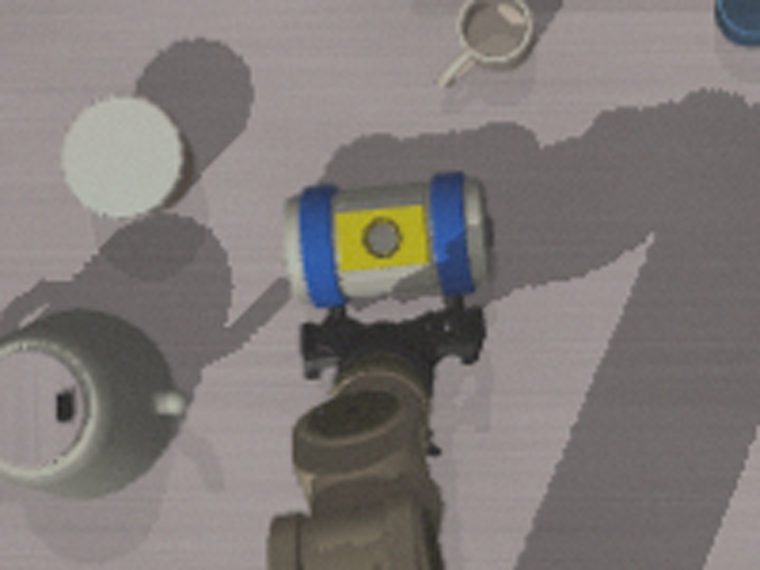

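```bash
cat >> h.py <<'E'
def plate(n,k=3):
    for i in range(k):
        p,d=env.read_camera(n);W=cloud(n,d);H=hsv(p)
        m=(d>0)&(H[...,0]>18)&(H[...,0]<32)&(H[...,1]>150)&(W[...,2]>.09)&(W[...,1]>.05)&(W[...,1]<.3)
        m=cv2.erode(m.astype(np.uint8),np.ones((3,3)))>0
        Y=W[m];A=np.c_[Y[:,:2]-Y[:,:2].mean(0),np.ones(len(Y))]
        g=least_squares(lambda v:A@v-Y[:,2],[0,0,.1],loss="soft_l1",f_scale=.001).x
        mm=(d>0)&(H[...,0]>18)&(H[...,0]<32)&(H[...,1]>150)&(W[...,2]>.085)&(W[...,1]>.05)&(W[...,1]<.3)
        r=cv2.minAreaRect(W[mm][:,:2].astype(np.float32))
        print(n,"slope deg x,y",np.degrees(g[:2]).round(2),"z",g[2].round(4),len(Y),"rect",np.round(r[0],4),np.round(r[1],4),round(r[2],1))
E
python3 - <<'E'
from h import *
plate("top");plate("scene")
E
```

```text
top slope deg x,y [ 3.41 -0.17] z 0.1003 144 rect [0.5948 0.1794] [0.0451 0.0684] 5.2
top slope deg x,y [2.74 0.26] z 0.1005 128 rect [0.5944 0.1795] [0.0447 0.0679] 5.2
top slope deg x,y [ 5.04 -0.37] z 0.0999 138 rect [0.5945 0.1795] [0.0445 0.0681] 5.0
scene slope deg x,y [ 1.9  -0.29] z 0.0996 170 rect [0.5938 0.177 ] [0.0474 0.0732] 4.7
scene slope deg x,y [2.49 0.31] z 0.0996 175 rect [0.5941 0.1787] [0.0473 0.0759] 6.1
scene slope deg x,y [1.76 0.01] z 0.0994 167 rect [0.5944 0.1784] [0.0466 0.0755] 4.1
```

Request:
step_arm([
  [[0,0,0,0.0002,-0.0004,0,1],[0,0,0,0.0004,-0.0008,0,1],[0,0,0,0.0005,-0.0011,0,1],[0,0,0,0.0006,-0.0014,0,1],[0,0,0,0.0007,-0.0016,0,1],[0,0,0,0.0007,-0.0016,0,1]],
])

```text
clock: 12.1
tcp_pos: [0.5458, 0.1765, 0.0153]
orientation: [-0.58, 0.612, -0.352, -0.406]
wrist_force: [-1.0, 0.7, 0.3]
finger_gap: 0.0854
```

```bash
python3 - <<'E'
from h import *
print(cur()[0])
cask("scene","6");cask("top","6");plate("top");plate("scene")
E
```

```text
[0.5458062  0.17649878 0.01529109]
scene C [0.5967 0.1761] yaw 0.088 len 0.128 yel mean [0.0022 0.0007 0.0486] rng x [-0.0203  0.0232] y [-0.0333  0.0355] lean deg -0.4 -0.0007 279 circ -2.6
top C [0.5974 0.18  ] yaw 0.075 len 0.127 yel mean [ 0.0004 -0.0004  0.0499] rng x [-0.0213  0.0224] y [-0.0339  0.0327] lean deg 1.1 0.0001 245 circ -0.5
top slope deg x,y [1.57 0.11] z 0.1004 137 rect [0.5982 0.1799] [0.0451 0.0684] 5.1
top slope deg x,y [-1.81  0.33] z 0.0997 141 rect [0.5978 0.1796] [0.0453 0.0685] 5.0
top slope deg x,y [-0.54  1.38] z 0.0998 131 rect [0.5982 0.1795] [0.0453 0.0687] 4.9
scene slope deg x,y [ 1.48 -0.88] z 0.0996 172 rect [0.5977 0.1782] [0.0471 0.0727] 7.4
scene slope deg x,y [-0.54 -0.76] z 0.0998 158 rect [0.5971 0.1794] [0.0473 0.0749] 4.6
scene slope deg x,y [ 0.95 -0.77] z 0.0994 177 rect [0.5975 0.1784] [0.0462 0.0749] 5.4
```

The cask is upright within about 1°. I'll retract straight back and up, and fit the probe position from the first images.

Request:
step_arm([
  [[0,0,0,-0.0021,0.0045,0,1],[0,0,0,-0.0085,0.018,0,1],[0,0,0,-0.0171,0.0362,0,1],[0,0,0,-0.0171,0.0362,0,1],[0,0,0,-0.06,0.018,0,1],[0,0,0,-0.11,-0.005,0,1],[0,0,0,-0.15,-0.027,0,1],[0,0,0,-0.19,-0.04,0,1],[0,0,0,-0.22,-0.055,0,1],[0,0,0,-0.22,-0.055,0,1]],
])

```text
clock: 13.5
tcp_pos: [0.5066, 0.1729, 0.2455]
orientation: [-0.583, 0.614, -0.348, -0.402]
wrist_force: [-0.3, -0.1, 0.3]
finger_gap: 0.0855
```

```bash
python3 - <<'E'
from h import *
print(cur()[0],cur()[2]["joint_pos"].round(2))
for n in("scene","top"):
    p=np.load(f"pics/{n}0.npy");d=np.load(f"pics/{n}0_d.npy");W=cloud(n,d);H=hsv(p)
    m=(d>0)&((H[...,0]<8)|(H[...,0]>172))&(H[...,1]>140)&(W[...,0]>.48)&(W[...,0]<.6)&(W[...,1]>-.25)&(W[...,1]<-.12)&(W[...,2]>.115)&(W[...,2]<.19)
    P=W[m];print(n,len(P),P.min(0),P.max(0))
    if len(P)>20:
        x=least_squares(lambda v:np.hypot(*(P[:,:2]-v[:2]).T)-.013,P[:,:2].mean(0)+[-.01,.01*0],loss="soft_l1",f_scale=.002).x;print("cyl",x)
    # project model rim of handle top & compare to silhouettes
    r=env.silhouettes(n,"probe")
    for k in r[:2]: print(n,"sil",k["confidence"],k["mask"].sum(),k["uv"],[np.percentile(np.where(k["mask"])[i],[0,100]) for i in(1,0)])
    for c in[(.538,-.189),(.534,-.192)]:
        print(c,"top centre",proj(n,[*c,.174]),"bottom",proj(n,[*c,.118]))
# crops
p=np.load("pics/scene0.npy");cv2.imwrite("pics/ps.png",cv2.resize(p[200:280,170:250,::-1],None,fx=7,fy=7,interpolation=cv2.INTER_CUBIC))
p=np.load("pics/top0.npy");cv2.imwrite("pics/pt.png",cv2.resize(p[200:260,310:370,::-1],None,fx=9,fy=9,interpolation=cv2.INTER_CUBIC))
E
```

```text
[0.50661658 0.17293388 0.24552771] [ 0.2  -0.1  -0.52  0.7  -0.05  0.11]
scene 119 [ 0.52496547 -0.20249946  0.12414342] [ 0.54660639 -0.18244621  0.1763436 ]
cyl [ 0.53061548 -0.18856756]
scene sil 0.67 180 [205.0, 219.2] [array([197., 207.]), array([211., 231.])]
(0.538, -0.189) top centre [[202.89501561 216.29763603]] bottom [[205.49913715 229.05720103]]
(0.534, -0.192) top centre [[200.81856169 216.1926208 ]] bottom [[203.49956166 228.95501669]]
top 1 [ 0.5422801  -0.18147367  0.17185332] [ 0.5422801  -0.18147367  0.17185332]
top sil 0.64 87 [343.0, 230.4] [array([340., 350.]), array([227., 236.])]
(0.538, -0.189) top centre [[346.75837148 229.46210457]] bottom [[344.28856883 230.02001954]]
(0.534, -0.192) top centre [[347.83179413 230.86403673]] bottom [[345.31996114 231.3671524 ]]
```

View pics/ps.png

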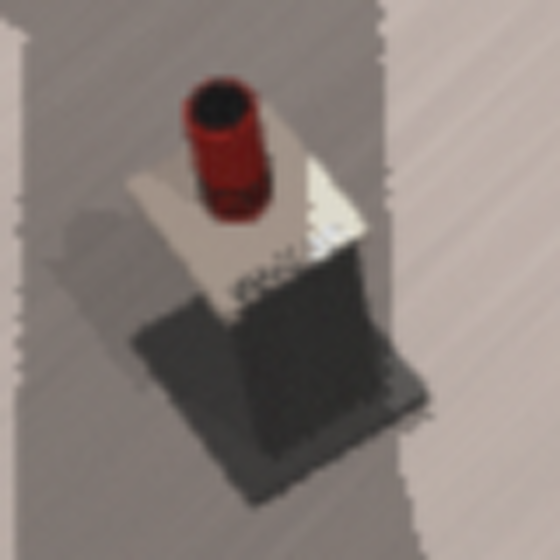

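View pics/pt.png

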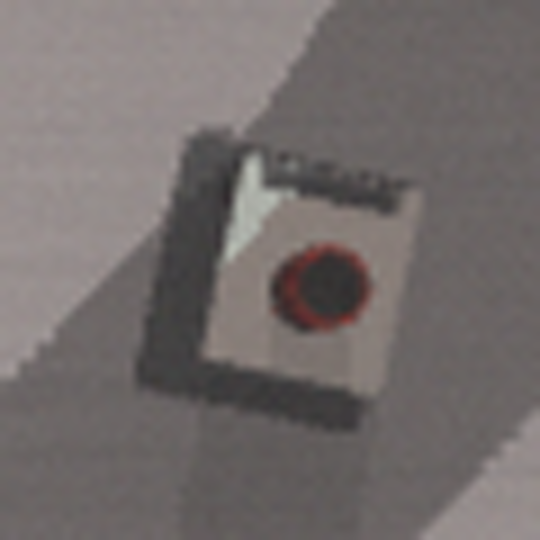

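```bash
python3 - <<'E'
from h import *
def f(v):
    return np.r_[proj("scene",[*v[:2],.174])[0]-[201.3,214.4],proj("top",[*v[:2],.174])[0]-[346.55,231.1],proj("scene",[*v[:2],.118])[0]-[203.7,228.0]]
s=least_squares(f,[.536,-.19]);print(s.x,f(s.x).round(2))
# plate corners from clouds
for yaw in[0]:
    p=env.get_state()["tcp_pos"]
Rt=down(np.array([-.093,.9957]));c=s.x
rel([.44,-.0,.29],Rt);rel([*c,.29],Rt)
E
```

```text
[ 0.53226605 -0.18858332] [ 0.03  0.51  0.09  0.39  0.28 -0.3 ]
turn [-0.0054, 0.0017, 0.4414] shift [-0.0798, 0.0489, -0.1658] deg 25.3 dist 0.19
turn [-0.0054, 0.0017, 0.4414] shift [-0.0481, -0.0194, -0.3618] deg 25.3 dist 0.366
```

Request:
step_arm([
  [[0,0,0.14,-0.06,-0.01,-0.03,1],[0,0,0.28,-0.06,-0.01,-0.06,1],[0,0.001,0.4414,-0.05,-0.0194,-0.1,1],[-0.005,0.0017,0.4414,-0.0481,-0.0194,-0.15,1],[-0.005,0.0017,0.4414,-0.0481,-0.0194,-0.2,1],[-0.005,0.0017,0.4414,-0.0481,-0.0194,-0.25,1],[-0.005,0.0017,0.4414,-0.0481,-0.0194,-0.3,1],[-0.005,0.0017,0.4414,-0.0481,-0.0194,-0.34,1],[-0.005,0.0017,0.4414,-0.0481,-0.0194,-0.3618,1],[-0.005,0.0017,0.4414,-0.0481,-0.0194,-0.3618,1],[-0.005,0.0017,0.4414,-0.0481,-0.0194,-0.3618,1],[-0.005,0.0017,0.4414,-0.0481,-0.0194,-0.3618,1]],
])

```text
clock: 14.8
tcp_pos: [0.5319, -0.1874, 0.289]
orientation: [0.476, -0.522, 0.476, 0.524]
wrist_force: [-0.1, -0.8, 0.2]
finger_gap: 0.0855
```

```bash
python3 - <<'E'
from h import *
p,r,s=cur();print(p,r.as_matrix().round(4),s["joint_pos"].round(2))
Rt=down(np.array([-.093,.9957]))
rel([.5323,-.1886,.24],Rt);rel([.5323,-.1886,.145],Rt)
for nm in("scene","top"):
    im,d=env.read_camera(nm); c=(slice(130,280),slice(130,330)) if nm=="scene" else (slice(170,320),slice(250,450))
    cv2.imwrite(f"pics/{nm}7.png",cv2.resize(im[c][:,:,::-1],None,fx=3.8,fy=3.8,interpolation=cv2.INTER_CUBIC))
E
```

```text
[ 0.53189226 -0.18740841  0.28896007] [[-0.0017 -0.9956 -0.0936]
 [ 0.0014 -0.0936  0.9956]
 [-1.      0.0016  0.0016]] [-0.48  0.29  0.12  1.41  0.   -0.58]
turn [0.0006, 0.0016, -0.0016] shift [0.049, -0.0004, -0.0013] deg 0.1 dist 0.049
turn [0.0006, 0.0016, -0.0016] shift [0.144, -0.0005, -0.0015] deg 0.1 dist 0.144
```

View pics/scene7.png

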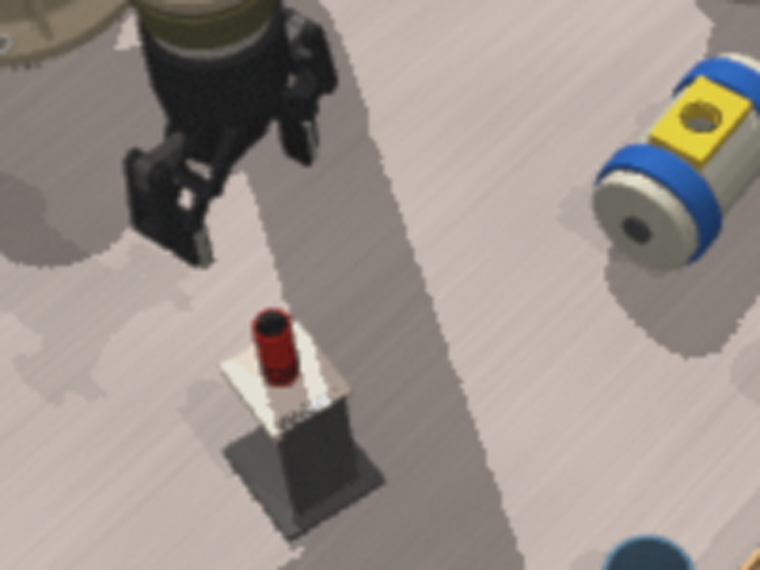

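Request:
step_arm([
  [[0,0.0016,-0.0016,0.04,-0.0004,-0.0013,1],[0,0.0016,-0.0016,0.08,-0.0004,-0.0013,1],[0,0.0016,-0.0016,0.115,-0.0005,-0.0015,1],[0,0.0016,-0.0016,0.135,-0.0005,-0.0015,1],[0,0.0016,-0.0016,0.143,-0.0005,-0.0015,1],[0,0.0016,-0.0016,0.143,-0.0005,-0.0015,1],[0,0.0016,-0.0016,0.143,-0.0005,-0.0015,1]],
])

```text
clock: 15.6
tcp_pos: [0.5336, -0.1885, 0.1481]
orientation: [-0.476, 0.524, -0.475, -0.522]
wrist_force: [0.2, 0.1, 1.2]
finger_gap: 0.0855
```

```bash
python3 - <<'E'
from h import *
p,r,s=cur();print(p,r.as_matrix().round(4),s["wrist_force"])
for nm in("scene","top"):
    im,d=env.read_camera(nm); c=(slice(170,270),slice(140,270)) if nm=="scene" else (slice(170,320),slice(250,450))
    cv2.imwrite(f"pics/{nm}8.png",cv2.resize(im[c][:,:,::-1],None,fx=5,fy=5,interpolation=cv2.INTER_CUBIC))
E
```

```text
[ 0.5335703  -0.18845168  0.14808579] [[ 0.003  -0.9954 -0.0953]
 [-0.0018 -0.0953  0.9955]
 [-1.     -0.0028 -0.0021]] [0.18269422 0.07577124 1.24635023]
```

View pics/scene8.png

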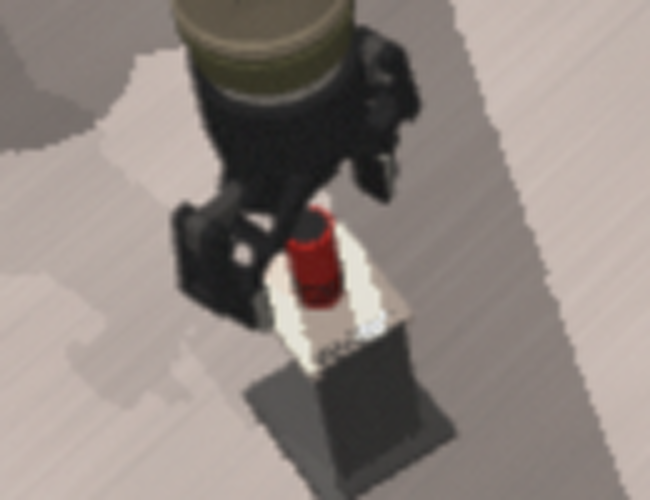

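Request:
step_arm([
  [[0,0,0,0.0015,0,0,0.5],[0,0,0,0.0015,0,0,0.25],[0,0,0,0.0015,0,0,0],[0,0,0,0.0015,0,0,0],[0,0,0,0.0015,0,0,0],[0,0,0,0.0015,0,0,0],[0,0,0,0.0015,0,0,0],[0,0,0,0.0015,0,0,0],[0,0,0,0.0015,0,0,0],[0,0,0,0.0015,0,0,0]],
], force=40)

```text
clock: 16.7
tcp_pos: [0.5339, -0.1889, 0.1473]
orientation: [-0.476, 0.525, -0.475, -0.521]
wrist_force: [-0.7, 0.5, 5.5]
finger_gap: 0.0251
```

```bash
python3 - <<'E'
from h import *
p,r,s=cur();print(p,r.as_matrix().round(4),s["wrist_force"],s["finger_gap"])
E
```

```text
[ 0.53393633 -0.18887669  0.14725246] [[ 0.0043 -0.9955 -0.0948]
 [-0.0023 -0.0948  0.9955]
 [-1.     -0.0041 -0.0027]] [-0.73220696  0.45887988  5.49025377] 0.02512247780126839
```

Request:
step_arm([
  [[0,0,0,-0.01,0,0,0],[0,0,0,-0.03,-0.0001,-0.0001,0],[0,0,0,-0.05,-0.0002,-0.0001,0],[0,0,0,-0.075,-0.0003,-0.0002,0],[0,0,0,-0.1,-0.0004,-0.0003,0],[0,0,0,-0.125,-0.0005,-0.0003,0],[0,0,0,-0.145,-0.0006,-0.0004,0],[0,0,0,-0.16,-0.0007,-0.0004,0],[0,0,0,-0.16,-0.0007,-0.0004,0],[0,0,0,-0.16,-0.0007,-0.0004,0]],
])

```text
clock: 17.7
tcp_pos: [0.5339, -0.1889, 0.3069]
orientation: [-0.476, 0.525, -0.475, -0.522]
wrist_force: [0.3, 0.9, -1.4]
finger_gap: 0.025
```

```bash
python3 - <<'E'
from h import *
p,r,s=cur();print(p,r.as_matrix().round(4),s["wrist_force"],s["finger_gap"])
tip=[.5325,-.1887,p[2]-.138]
for nm in("scene","top"):
    im,d=env.read_camera(nm); np.save(f"pics/{nm}9.npy",im);np.save(f"pics/{nm}9_d.npy",d); c=(slice(150,260),slice(140,280)) if nm=="scene" else (slice(170,290),slice(290,430))
    cv2.imwrite(f"pics/{nm}9.png",cv2.resize(im[c][:,:,::-1],None,fx=5,fy=5,interpolation=cv2.INTER_CUBIC))
    print(nm,proj(nm,tip),c)
E
```

```text
[ 0.53393841 -0.18891328  0.30687207] [[ 0.0041 -0.9955 -0.0947]
 [-0.0024 -0.0947  0.9955]
 [-1.     -0.0038 -0.0027]] [ 0.26572765  0.89181482 -1.359769  ] 0.024973780395972846
scene [[201.61143154 216.20797204]] (slice(150, 260, None), slice(140, 280, None))
top [[346.44686961 231.44977313]] (slice(170, 290, None), slice(290, 430, None))
```

View pics/scene9.png

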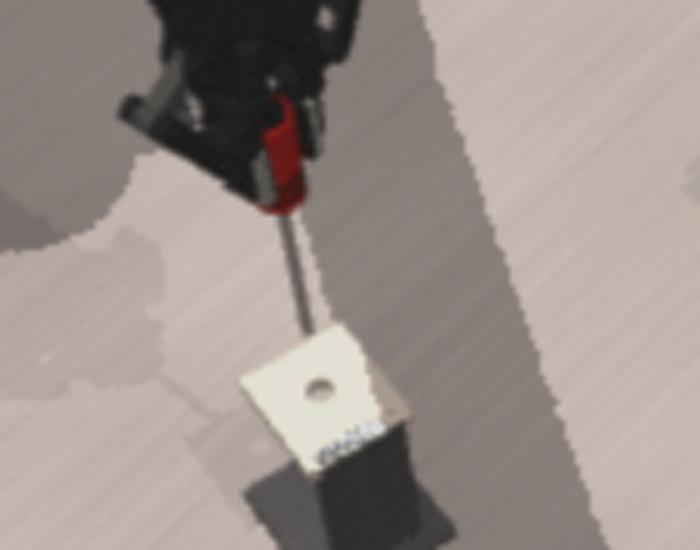

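View pics/top9.png

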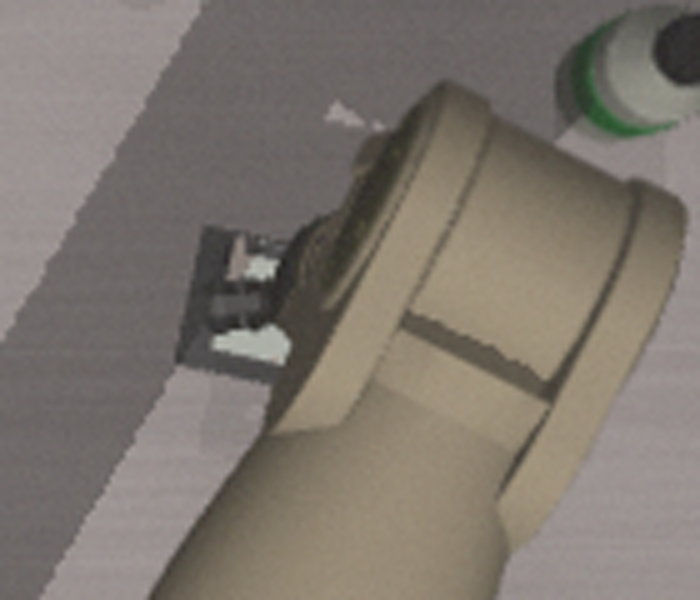

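```bash
cat >> h.py <<'E'
def ray_z(n,uv,z):
    c=env.get_calibration(n);K=np.array(c["mtx"]);T=np.array(c["camera_from_world"])
    q=cv2.undistortPoints(np.array(uv,float).reshape(1,1,2),K,np.array(c["distortion"])).ravel()
    o=-T[:3,:3].T@T[:3,3];dr=T[:3,:3].T@np.r_[q,1];return o+dr*(z-o[2])/dr[2]
def mouth(n,im):
    H=hsv(im);yel=((H[...,0]>18)&(H[...,0]<34)&(H[...,1]>120))
    q=proj(n,[.598,.178,.1])[0].astype(int);w=np.zeros_like(yel);w[q[1]-30:q[1]+30,q[0]-40:q[0]+40]=1;yel&=w
    pts=np.argwhere(yel)[:,::-1].astype(np.int32);hull=cv2.convexHull(pts);m=np.zeros(yel.shape,np.uint8);cv2.fillConvexPoly(m,hull,1)
    hole=(m>0)&~yel;k,l,st,ce=cv2.connectedComponentsWithStats(hole.astype(np.uint8));i=1+np.argmax(st[1:,4])
    h=cv2.moments(cv2.convexHull(np.argwhere(l==i)[:,::-1].astype(np.int32)))
    uv=np.array([h["m10"]/h["m00"],h["m01"]/h["m00"]]);hm=cv2.moments(hull);
    pc=np.array([hm["m10"]/hm["m00"],hm["m01"]/hm["m00"]])
    print(n,"bead uv",uv.round(2),st[i],"world",ray_z(n,uv,.1008).round(4),"plate",pc.round(2),ray_z(n,pc,.1).round(4))
E
python3 - <<'E'
from h import *
for n in("scene","top"): mouth(n,np.load(f"pics/{n}9.npy"))
mtop=env.read_camera("top")[0];mouth("top",mtop);mouth("scene",env.read_camera("scene")[0])
p,r,s=cur()
print("tip scene ray",ray_z("scene",[201.2,216.2],p[2]-.138),"under",ray_z("scene",[197.,192.6],p[2]-.028))
print("hole stand",ray_z("scene",[140+320.5/5-.5,150+389.5/5-.5],.118))
Rt=down(np.array([-.093,.9957]))
im=mtop;cv2.imwrite("pics/m_t.png",cv2.resize(im[190:250,190:260,::-1],None,fx=8,fy=8,interpolation=cv2.INTER_CUBIC))
E
```

```text
scene bead uv [313.88 162.42] [311 161   7   4  20] world [0.6018 0.1722 0.1008] plate [313.94 161.59] [0.5997 0.1753 0.1   ]
top bead uv [220.34 211.43] [216 208   9   8  59] world [0.5968 0.1789 0.1008] plate [220.05 211.05] [0.598  0.1799 0.1   ]
top bead uv [220.56 211.32] [217 207   8   9  58] world [0.5971 0.1783 0.1008] plate [220.1  211.02] [0.5981 0.1798 0.1   ]
scene bead uv [313.88 162.42] [311 161   7   4  20] world [0.6018 0.1722 0.1008] plate [313.89 161.58] [0.5995 0.1753 0.1   ]
tip scene ray [ 0.53121673 -0.18896241  0.16798896] under [ 0.54280788 -0.19522097  0.27798896]
hole stand [ 0.53090285 -0.18856539  0.118     ]
```

View pics/m_t.png

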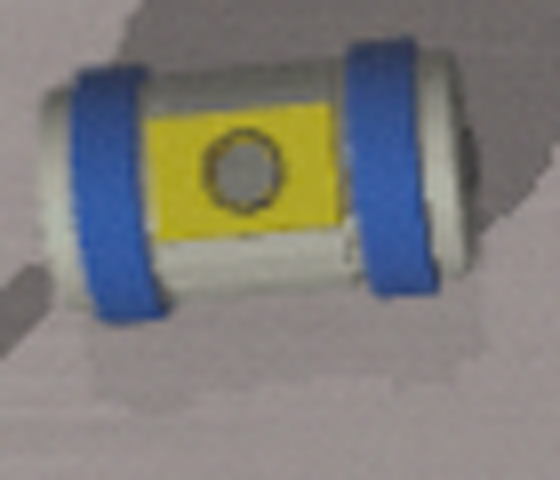

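```bash
python3 - <<'E'
from h import *
im=np.load("pics/scene9.npy")
q=proj("scene",[[.5312,-.189,z] for z in(.168,.2,.22,.24,.26,.278,.334)]);print(q.round(2))
for row in range(194,217,3):
    g=im[row,185:215].astype(int).sum(1);print(row,g[8:24].tolist())
v=cv2.resize(im[135:195,285:365,::-1],None,fx=9,fy=9,interpolation=cv2.INTER_CUBIC);cv2.imwrite("pics/m_s.png",v)
E
```

```text
[[201.18 216.2 ]
 [199.58 208.51]
 [198.53 203.52]
 [197.46 198.39]
 [196.36 193.11]
 [195.34 188.22]
 [191.98 172.15]]
194 [562, 545, 438, 302, 283, 407, 528, 450, 404, 388, 390, 389, 388, 385, 385, 383]
197 [556, 559, 552, 400, 289, 314, 520, 562, 534, 425, 385, 380, 383, 389, 392, 398]
200 [573, 572, 566, 535, 356, 287, 390, 524, 543, 445, 396, 394, 396, 395, 390, 393]
203 [567, 561, 556, 544, 436, 308, 296, 455, 556, 554, 449, 396, 392, 397, 396, 392]
206 [556, 554, 559, 565, 550, 375, 286, 352, 527, 564, 557, 437, 396, 390, 392, 394]
209 [567, 572, 567, 560, 557, 491, 329, 284, 401, 530, 558, 543, 434, 401, 400, 394]
212 [559, 558, 564, 567, 571, 551, 434, 305, 318, 519, 567, 568, 555, 431, 393, 384]
215 [564, 562, 558, 552, 556, 565, 541, 365, 293, 394, 533, 560, 572, 613, 637, 597]
```

View pics/m_s.png

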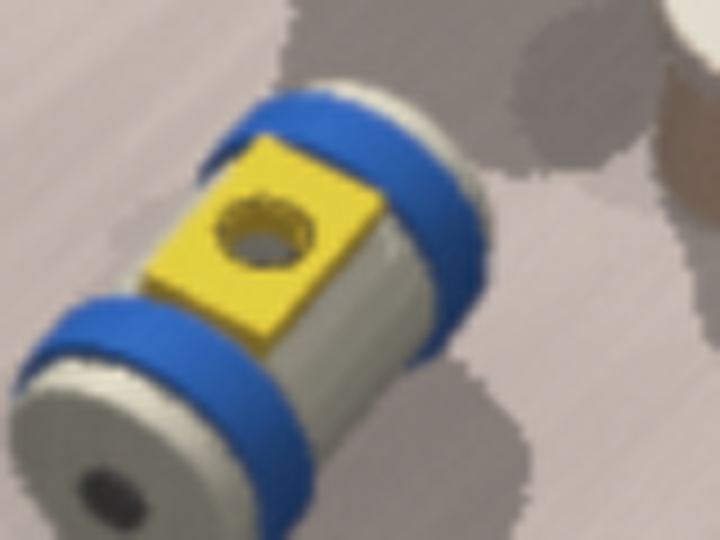

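```bash
python3 - <<'E'
from h import *
print(ray_z("scene",[285+266.5/9-.5,135+233.5/9-.5],.101),ray_z("top",[220.06,210.9],.101))
H=np.load("pics/top0.npy")
# probe in top cam only, handle top z=.174
print("probe top cam",ray_z("top",[346.55,231.1],.174),"scene",ray_z("scene",[201.3,214.4],.174))
p,r,s=cur();print(p,s["joint_pos"].round(2))
Rt=down(np.array([-.093,.9957]))
o=p[:2]-np.array([.5312,-.189])
for m in [(.598,.1785)]: rel([*(np.array(m)+o),.307],R.from_matrix(r.as_matrix()) if 0 else Rt)
E
```

```text
[0.59791999 0.17829292 0.101     ] [0.59838228 0.17976235 0.101     ]
probe top cam [ 0.53336457 -0.188339    0.174     ] scene [ 0.53114832 -0.18756217  0.174     ]
[ 0.53350554 -0.18860182  0.30598896] [-0.48  0.29  0.16  1.45 -0.   -0.58]
turn [0.0019, -0.0016, 0.0022] shift [-0.0014, -0.1014, 0.3595] deg 0.2 dist 0.374
```

The stem is vertical in the image and the tip is where predicted, at scene pixel (201.2,216.2). I'll move it above the mouth.

Request:
step_arm([
  [[0,0,0,0,-0.005,0.015,0],[0,0,0,0,-0.015,0.05,0],[0,0,0,0,-0.025,0.09,0],[0,0,0,0,-0.036,0.13,0],[0,0,0,0,-0.048,0.17,0],[0,0,0,0,-0.06,0.21,0],[0,0,0,0,-0.07,0.25,0],[0,0,0,0,-0.08,0.29,0],[0,0,0,0,-0.09,0.325,0],[0,0,0,0,-0.097,0.35,0],[0,0,0,-0.0006,-0.1005,0.3596,0],[0,0,0,-0.0006,-0.1005,0.3596,0]],
])

```text
clock: 19.1
tcp_pos: [0.5991, 0.1807, 0.3055]
orientation: [-0.475, 0.524, -0.475, -0.523]
wrist_force: [-1.0, 0.2, -1.5]
finger_gap: 0.025
```

```bash
python3 - <<'E'
from h import *
p,r,s=cur();print(p,r.as_matrix().round(4),s["joint_pos"].round(2),s["finger_gap"])
print("target",np.array([.5335+.066,-.1886+.3675]))
im,d=env.read_camera("scene");np.save("pics/s10.npy",im)
cv2.imwrite("pics/s10.png",cv2.resize(im[90:190,260:360,::-1],None,fx=6,fy=6,interpolation=cv2.INTER_CUBIC))
im,d=env.read_camera("top")
cv2.imwrite("pics/t10.png",cv2.resize(im[170:270,170:300,::-1],None,fx=5,fy=5,interpolation=cv2.INTER_CUBIC))
E
```

```text
[0.59906223 0.18066984 0.30550196] [[ 0.0011 -0.9952 -0.0975]
 [-0.0015 -0.0975  0.9952]
 [-1.     -0.001  -0.0016]] [ 0.17  0.41  0.34  1.5  -0.    0.07] 0.025046926305906207
target [0.5995 0.1789]
```

View pics/s10.png

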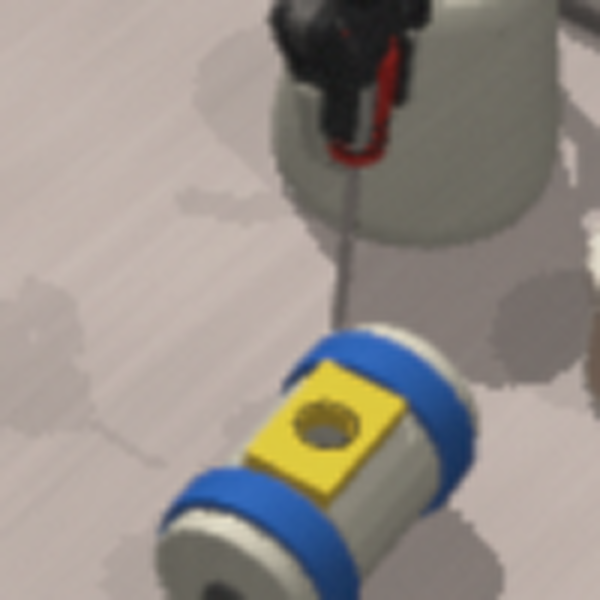

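View pics/t10.png

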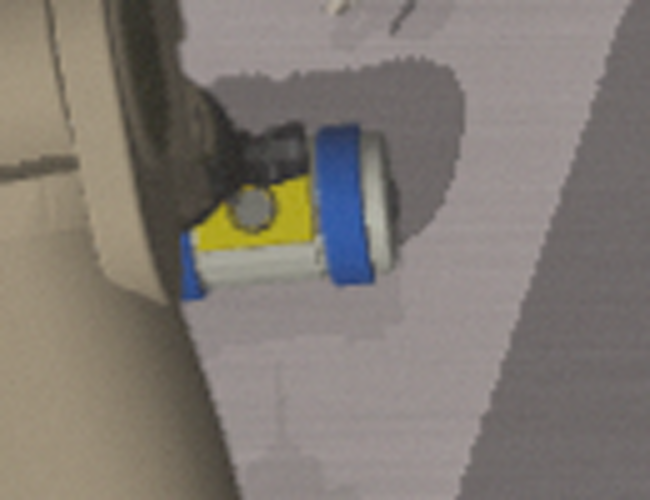

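```bash
python3 - <<'E'
from h import *
im=np.load("pics/s10.npy")
for row in range(118,148,3): print(row,im[row,306:328].astype(int).sum(1).tolist())
p,r,s=cur()
print(ray_z("scene",[260+340.5/6-.5,90+330.5/6-.5],p[2]-.138), proj("scene",[[.5979,.1783,z] for z in (.1675,.2,.25)]))
print(p)
E
```

```text
118 [366, 295, 297, 298, 300, 301, 303, 300, 296, 283, 265, 255, 250, 247, 305, 311, 312, 314, 319, 319, 322, 319]
121 [497, 381, 357, 297, 290, 301, 305, 303, 303, 312, 313, 287, 267, 269, 307, 316, 317, 317, 316, 316, 317, 315]
124 [515, 513, 479, 367, 303, 290, 286, 292, 298, 305, 305, 278, 266, 277, 309, 316, 318, 313, 316, 314, 316, 313]
127 [545, 546, 549, 547, 523, 413, 377, 360, 314, 295, 287, 268, 260, 248, 286, 296, 299, 303, 306, 309, 309, 312]
130 [553, 551, 551, 545, 540, 536, 509, 401, 372, 365, 321, 273, 294, 353, 365, 340, 327, 299, 291, 291, 287, 284]
133 [544, 537, 537, 533, 528, 533, 537, 537, 515, 414, 310, 271, 311, 362, 370, 365, 369, 369, 373, 376, 376, 374]
136 [534, 534, 532, 536, 536, 538, 545, 547, 548, 523, 340, 273, 316, 362, 369, 372, 375, 377, 376, 371, 370, 370]
139 [537, 535, 540, 541, 545, 552, 548, 543, 523, 425, 300, 293, 358, 375, 380, 379, 370, 374, 372, 374, 371, 374]
142 [542, 543, 552, 548, 543, 535, 535, 531, 522, 377, 285, 312, 363, 376, 375, 376, 375, 376, 374, 371, 371, 371]
145 [547, 538, 534, 530, 531, 535, 537, 535, 525, 427, 357, 350, 377, 403, 419, 439, 534, 593, 601, 606, 596, 544]
[0.5998751  0.17779036 0.16792367] [[315.77358419 144.23449203]
 [316.63801398 135.82760909]
 [318.03800109 122.21004244]]
[0.59913045 0.17853306 0.30592367]
```

Request:
step_arm([
  [[0,0,0,0.01,0,0,0],[0,0,0,0.025,0,0,0],[0,0,0,0.04,0,0,0],[0,0,0,0.05,0,0,0],[0,0,0,0.055,0,0,0],[0,0,0,0.055,0,0,0],[0,0,0,0.055,0,0,0],[0,0,0,0.055,0,0,0]],
])

```text
clock: 20.0
tcp_pos: [0.5997, 0.1784, 0.2518]
orientation: [-0.476, 0.524, -0.475, -0.522]
wrist_force: [0.1, 0.5, -1.8]
finger_gap: 0.0251
```

```bash
python3 - <<'E'
from h import *
p,r,s=cur();print(p,r.as_matrix().round(4))
im,d=env.read_camera("scene");np.save("pics/s11.npy",im)
cv2.imwrite("pics/s11.png",cv2.resize(im[110:190,280:360,::-1],None,fx=7,fy=7,interpolation=cv2.INTER_CUBIC))
print(proj("scene",[[.5979,.1783,z] for z in (p[2]-.138,.13,.16,.101)]))
for row in range(136,162,2): print(row,im[row,306:326].astype(int).sum(1).tolist())
E
```

```text
[0.5996616  0.17840176 0.25179674] [[ 0.003  -0.9955 -0.0947]
 [-0.0018 -0.0947  0.9955]
 [-1.     -0.0028 -0.002 ]]
[[314.41759026 157.41992028]
 [314.81760935 153.53047548]
 [315.57892234 146.12750377]
 [314.10701848 160.43950275]]
136 [531, 537, 539, 539, 543, 542, 544, 547, 543, 473, 317, 284, 352, 369, 371, 373, 376, 379, 378, 374]
138 [536, 539, 537, 539, 546, 549, 551, 550, 535, 418, 297, 295, 359, 374, 375, 379, 379, 377, 375, 376]
140 [538, 538, 546, 547, 553, 553, 541, 538, 521, 374, 286, 310, 366, 380, 376, 375, 378, 376, 376, 376]
142 [543, 551, 554, 553, 547, 539, 537, 537, 521, 347, 277, 332, 367, 378, 376, 375, 375, 378, 374, 373]
144 [551, 552, 543, 537, 539, 534, 540, 537, 496, 332, 281, 354, 387, 456, 511, 528, 563, 573, 538, 468]
146 [541, 536, 533, 531, 535, 538, 529, 448, 350, 282, 287, 325, 339, 344, 347, 357, 385, 413, 454, 539]
148 [529, 531, 532, 537, 528, 447, 358, 319, 292, 273, 285, 328, 335, 341, 344, 344, 344, 336, 337, 329]
150 [531, 539, 533, 438, 326, 258, 269, 370, 323, 277, 266, 298, 307, 330, 337, 339, 341, 334, 330, 324]
152 [544, 509, 332, 224, 268, 335, 455, 475, 339, 296, 406, 459, 414, 327, 265, 246, 279, 306, 316, 311]
154 [516, 331, 374, 498, 516, 498, 485, 453, 322, 315, 467, 488, 489, 486, 480, 471, 415, 324, 271, 266]
156 [512, 515, 516, 498, 486, 477, 465, 364, 289, 330, 457, 482, 487, 488, 488, 489, 488, 488, 482, 472]
158 [519, 502, 472, 394, 298, 288, 269, 256, 257, 281, 307, 294, 344, 460, 486, 489, 492, 488, 489, 473]
160 [493, 481, 419, 275, 245, 251, 254, 254, 257, 248, 250, 258, 311, 299, 463, 486, 490, 481, 427, 307]
```

View pics/s11.png

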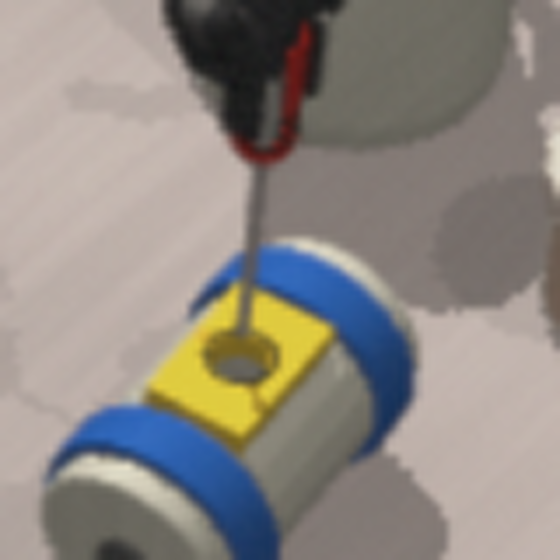

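The tip is centred on the mouth, at (314.3,157.0) against (314.4,157.4) expected. I'll lower it slowly by 64 mm.

Request:
step_arm([
  [[0,0,0,0.005,0,0,0],[0,0,0,0.012,0,0,0],[0,0,0,0.019,0,0,0],[0,0,0,0.026,0,0,0],[0,0,0,0.033,0,0,0],[0,0,0,0.04,0,0,0],[0,0,0,0.047,0,0,0],[0,0,0,0.054,0,0,0],[0,0,0,0.06,0,0,0],[0,0,0,0.063,0,0,0],[0,0,0,0.064,0,0,0],[0,0,0,0.064,0,0,0]],
])

```text
clock: 21.25
tcp_pos: [0.5999, 0.1784, 0.1877]
orientation: [-0.476, 0.524, -0.475, -0.522]
wrist_force: [0.2, -0.3, -1.0]
finger_gap: 0.0251
```

```bash
python3 - <<'E'
from h import *
p,r,s=cur();print(p,r.as_matrix().round(4),s["wrist_force"],np.abs(s["qvel"]).max(),s["finger_gap"])
im,d=env.read_camera("scene");np.save("pics/s12.npy",im)
cv2.imwrite("pics/s12.png",cv2.resize(im[110:190,280:360,::-1],None,fx=7,fy=7,interpolation=cv2.INTER_CUBIC))
print(proj("scene",[[.5979,.1783,z] for z in (.101,.13)]))
for row in range(148,166,2): print(row,im[row,306:326].astype(int).sum(1).tolist())
im,d=env.read_camera("top")
cv2.imwrite("pics/t12.png",cv2.resize(im[170:270,170:300,::-1],None,fx=5,fy=5,interpolation=cv2.INTER_CUBIC))
print(cur()[0])
E
```

```text
[0.59985594 0.17839778 0.18774866] [[ 0.003  -0.9955 -0.0948]
 [-0.0017 -0.0948  0.9955]
 [-1.     -0.0028 -0.002 ]] [ 0.24949284 -0.2566161  -1.00803328] 0.007824880844046006 0.02512211018209774
[[314.10701848 160.43950275]
 [314.81760935 153.53047548]]
148 [532, 532, 534, 538, 527, 418, 258, 172, 143, 172, 153, 134, 172, 236, 326, 342, 342, 339, 335, 337]
150 [535, 537, 534, 437, 327, 258, 265, 350, 311, 234, 228, 285, 295, 329, 341, 335, 332, 335, 326, 326]
152 [546, 512, 334, 227, 265, 335, 458, 476, 347, 295, 408, 460, 413, 328, 270, 251, 281, 310, 312, 315]
154 [514, 330, 372, 498, 519, 494, 490, 486, 336, 310, 463, 488, 490, 487, 483, 472, 415, 323, 273, 266]
156 [516, 518, 511, 494, 485, 474, 467, 366, 289, 330, 464, 483, 486, 489, 488, 491, 489, 490, 482, 469]
158 [518, 502, 473, 396, 301, 287, 272, 259, 258, 270, 307, 295, 343, 460, 486, 490, 489, 488, 488, 473]
160 [491, 485, 421, 279, 245, 250, 256, 260, 261, 242, 249, 260, 314, 300, 462, 490, 491, 484, 427, 304]
162 [492, 489, 481, 371, 285, 284, 285, 272, 268, 269, 284, 272, 302, 335, 465, 487, 467, 322, 273, 338]
164 [490, 490, 490, 490, 471, 410, 340, 277, 255, 239, 234, 322, 450, 484, 471, 361, 281, 311, 374, 389]
[0.60005097 0.17836605 0.18810417]
```

View pics/s12.png

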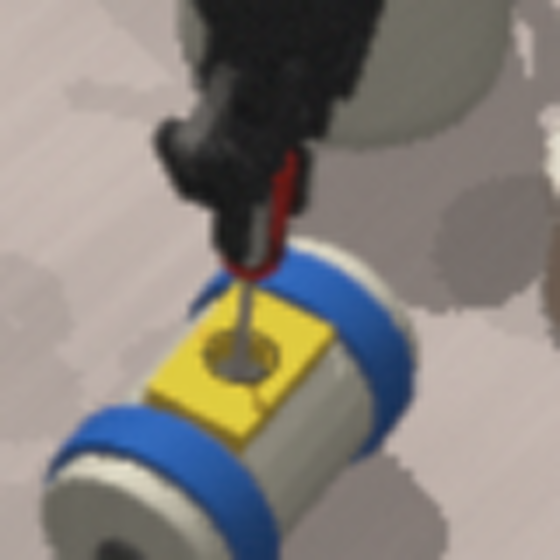

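View pics/t12.png

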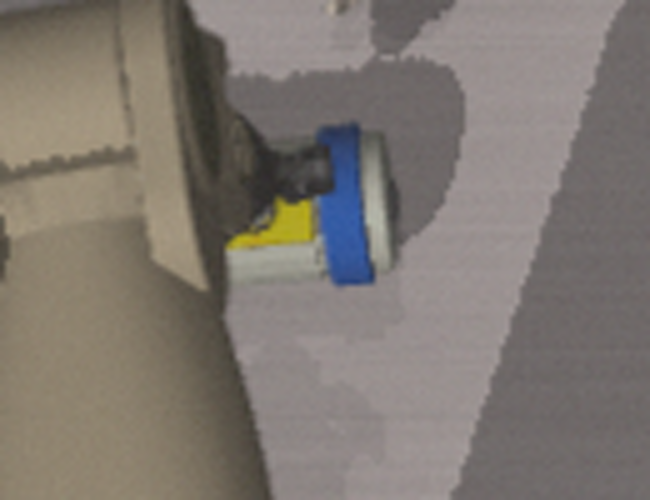

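The stem passes through the middle of the bore, at about (314.2,158) with the bead centred at (314.1,160.4), and the cask hasn't moved. I'll let it settle, then hand in.

Request:
step_arm([
  [[0,0,0,0,0,0,0],[0,0,0,0,0,0,0],[0,0,0,0,0,0,0],[0,0,0,0,0,0,0],[0,0,0,0,0,0,0]],
])

```text
clock: 21.85
tcp_pos: [0.6, 0.1784, 0.1881]
orientation: [-0.476, 0.524, -0.475, -0.522]
wrist_force: [1.0, -0.1, -1.2]
finger_gap: 0.0251
```

```bash
python3 - <<'E'
from h import *
p,r,s=cur();print(p,s["wrist_force"],np.abs(s["qvel"]).max(),s["clock"])
print(env.hand_in())
E
```

```text
[0.6000319  0.17838713 0.18814154] [ 0.97595841 -0.14434943 -1.17225957] 0.0010721052677631735 21.85
the job is handed in; nothing more can be done
None
```

I rolled the cask about 47 mm on its bands with the open fingers until the bung mouth pointed up, then drew the probe from its stand. I lowered it through the mouth and handed in at 21.85 s, still holding it there.

**Cask:** The plate slope fits scattered around zero, between -1.8° and +1.6°. The lean fits read -0.4° (scene camera) and 1.1° (top camera). The cask did not move in the pictures afterwards.

**Probe:**
- **Centring:** The stem is centred in the bore to about 1–2 mm in the scene camera, against about 9 mm of clearance. This could not be checked from the top camera, where the arm hid the mouth.
- **Depth:** The tip height works out at about 49 mm above the surface, level with the cask's axis. It comes from the height at which I gripped the probe, not from a direct view.
- **Contact:** The wrist force never rose above noise during insertion, and the arm was still at hand-in.

**Disagreements and slips:**
- The two cameras differ by about 1.5 mm in where they put the mouth relative to the probe.
- My first approach to the cask ran joint 6 to its 3.14 limit, so I backed off and turned the gripper half round before touching the cask.
- I did not re-measure the kettle, gourd, cups and tub at the end, but the arm never went near them.

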